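# Pack the hand-stitching kit into its fitted case and shut the lid

### The arm

A 6-joint arm with a two-finger parallel gripper is mounted at the origin on a cart in front of the work surface, level with it; the furniture and walls round the work are solid. World frame = base frame: x ahead of the robot, y to its left, z up, the work surface at z = 0. Lengths are in mm, angles in rad, forces in N, time in s.
With the tool pointing down it reaches from about 200 to 875 mm from the base axis. Payload 3.4 kg.
Tool frame: the origin (TCP) lies midway between the tips of the shut fingers; the grasp point (between the pads) lies 19 mm behind it; y points along the fingers, z is the direction in which the jaws open and shut, and the axes are right-handed (so a half turn about y gives the same grasp; the last joint's range is limited). The gripper opens to 94 mm and grips with 3 to 60 N. Pads are 16 mm wide; open, the fingers measure 119 mm over their backs; the gripper's body (75 mm by 177 mm) begins 78 mm behind the grasp point.
Start: joints at [1.083, 0.276, 1.505, -0, 1.361, -0.121], TCP at [206.232, 536.781, 205.493] pointing down, gripper open.
Joint ranges: [-2.89, 2.89], [-0.75, 2.08], [0.22, 2.7], [-1.18, 4.32], [0.11, 2.71], [-2.7, 2.7]. Speed limits (rad/s): [2.57, 2.57, 3.14, 3.14, 3.14, 3.14].

### API

Orientations are given as a unit quaternion [x, y, z, w].
In Python, from cell import sensors, viewer, job gives the robot as it stands.
- The arm moves only by the shell command python3 -m jog 'ROWS' [FORCE]. ROWS is JSON, a list of rows, each an object of numbers: "dx", "dy", "dz": the shift along the tool's x, y, z in cm; "twist": the turn about the tool's y in degrees; "hand": the opening, from 0 (shut) to 1 (fully open). A call has 1 to 20 rows; each row shifts and turns the pose as measured when the row begins, along the tool's axes as they then stand; what a row does not reach is not made up. A row lasts 1/8 s, in which the tool goes at most 62.5 mm and 10.7 degrees, less where a joint would pass 70% of its speed; a pose out of reach is approached as far as the arm can. A call is refused whole if a number of a shift passes 6.25 or a number of a turn 10.7, either way. A call with a gripper value outside its range is refused whole. The fingers move at their own pace and stop on an object; FORCE is the grip in N (left out, the last holds). Time passes only in rows, so rows that do not move let the fingers close. It gives the time, the measured TCP pose, the force and the opening at its end, in the units of the state.
- sensors.sense(): the state, without advancing time (a new reading comes with each control period).
- viewer.camera(name): name is "scene" or "top" or "wrist"; returns the picture (480x640x3 uint8, red, green, blue); there is no depth.
- viewer.camera_params(name): a dict with "K" (3x3 intrinsics, pixels), "view" (4x4, takes a point from world to camera coordinates); the wrist camera has in their place "tool_from_camera" (4x4, takes a point from camera to tool coordinates, whose origin is the TCP and whose axes are the tool frame's). Camera axes: x right, y down, z forward; pixel columns grow to the right and rows downward; lengths in mm; the calibration is good to about 2 mm. The wrist camera is an equidistant fisheye: a pixel r from the principal point sees the ray r / f radians off the axis. A picture is of the moment at which its call begins: read the wrist's pose just before it. camera_params takes no time and is no camera call.
- job.job_done(): hands the job in, once; it reports no verdict.
The state is a dict: "time_s": time; "joints": joint angles; "qd": joint speeds; "tau": joint torques, N m; "tcp_pos": TCP position; "tcp_rot": TCP orientation; "force": force on the tool from outside, world axes, zero at the start; "wrist_torque": the same for the moment, N m; "finger_gap": finger opening in mm.
Only numpy, scipy, OpenCV 4.12 (cv2) and the standard library are available. Lean on these libraries where they do the work, as an engineer would, in place of code of your own. Each camera call takes 0.05 s, during which the arm holds its last target.

### The job

Pack the hand-stitching kit back into its wooden case: the tan thread spool, the gold wax tin, the black loupe and the cream needle box each go upright and fully down into the nest that is cut for it. Then shut the lid fully. The red spool is not part of the kit: leave it standing where it is.

Things in the scene. Friction and masses are not known exactly. Their poses are not given: they have to be found in the camera images.
- spool_tan: wooden thread spool wound with tan thread, standing upright, 40 mm diameter, 60 mm high, about 60 g. Origin: centre of its underside, z up.
- wax_tin: round gold tin of thread wax with a paper label, lying flat, 62 mm diameter, 25 mm high, about 110 g. Origin: centre of its underside, z up.
- loupe: black eye loupe, a round cup standing wide end down, 34 mm diameter at the foot, tapering to 25 mm at the top, 27 mm high, about 50 g. Origin: centre of its underside, z up.
- needle_box: small cream card box of needles with its lid on, 57 mm along its x, 62 mm along its y, 36 mm high, about 120 g; stands at any yaw. Origin: centre of its underside, z up.
- nest_spool: fixed pale wood block, 90 x 90 x 44 mm, one of four side by side in the dark case (92 mm apart, in any order), its top 50 mm above the counter; nest for the spool: deepest hole, round, 48 mm diameter, 34 mm deep (felt floor 10 mm above the origin); the spool then stands 26 mm above the block. 3 mm chamfer round the mouth. Origin: centre of its underside; z up, y along the row, x towards the lid's hinge.
- nest_tin: fixed pale wood block, 90 x 90 x 44 mm, one of four side by side in the dark case (92 mm apart, in any order), its top 50 mm above the counter; nest for the wax tin: widest round hole, 70 mm diameter, 10 mm deep (felt floor 34 mm above the origin); the tin then stands 15 mm above the block. 3 mm chamfer round the mouth. Origin: centre of its underside; z up, y along the row, x towards the lid's hinge.
- nest_loupe: fixed pale wood block, 90 x 90 x 44 mm, one of four side by side in the dark case (92 mm apart, in any order), its top 50 mm above the counter; nest for the loupe: smallest round hole, 43 mm diameter, 10 mm deep (felt floor 34 mm above the origin); the loupe then stands 17 mm above the block. 3 mm chamfer round the mouth. Origin: centre of its underside; z up, y along the row, x towards the lid's hinge.
- nest_box: fixed pale wood block, 90 x 90 x 44 mm, one of four side by side in the dark case (92 mm apart, in any order), its top 50 mm above the counter; nest for the needle box: four-sided hole, 72 mm along x, 68 mm along y, 12 mm deep (felt floor 32 mm above the origin); the box goes in square to it, any way round, and stands 24 mm above the block. 3 mm chamfer round the mouth. Origin: centre of its underside; z up, y along the row, x towards the lid's hinge.
- lid_edge (a point): middle of the case lid's free edge, outer face. Lid: frame with clear window, 384 x 108 x 34 mm deep, hinged 50 mm up on the far rim, 54 mm behind the blocks' centres. Axes: z out of its top (up when shut), y along the hinge, x to the hinge. Starts open about 110 deg; pushed from behind towards the robot to under 60 deg, it sinks shut by itself in about 2 s. This point is then 84 mm up.
- spool_red: wooden thread spool like the tan one (40 mm diameter, 60 mm high) but wound with red thread; does not belong to the kit. Origin: centre of its underside, z up.
Mind the look-alikes: they are no part of the job. What is shaped like the wax_tin but green or orange is not meant.

How it is judged:
By the outcome, as a careful person would: the job done as asked, in the order asked, and still so for the second after the job is handed in, with the robot touching nothing.
It also fails if it takes over 128 s, if anything falls off the work surface, if the arm or the gripper's body presses on something with over 40 N, if the wrist force passes 120 N, or if a joint passes its speed limit or range.

## Working session

There is one attempt and no reset: what is moved stays moved. The work goes in short steps, Python scripts to look and compute and a shell command to move; the robot and the scene stay as the last step left them, time stands still between calls to the robot, and variables do not carry over. Pictures are saved under pics/ and viewed, and the job is handed in when it is done.

```bash
ls; mkdir -p pics; python3 - <<'E'
from cell import sensors, viewer
import cv2,json
print(sensors.sense())
for n in ["scene","top","wrist"]:
    im=viewer.camera(n); cv2.imwrite(f"pics/{n}0.png",im[:,:,::-1]); 
    p=viewer.camera_params(n); print(n,{k:(v.tolist() if hasattr(v,'tolist') else v) for k,v in p.items()})
E
```

```text
pics
{'time_s': 0.0, 'joints': array([ 1.08299498e+00,  2.76559962e-01,  1.50607575e+00, -2.13586393e-05,
        1.36071997e+00, -1.21024499e-01]), 'qd': array([ 0.00125666,  0.0010891 ,  0.0003381 , -0.00178087,  0.00109216,
       -0.00092024]), 'tau': array([-1.77041642e-03, -4.04574895e+01, -2.37235057e+01,  7.01710721e-02,
        3.45603295e-02, -1.55685257e-04]), 'tcp_pos': array([205.96313458, 536.25072538, 204.64760272]), 'tcp_rot': array([ 0.6958465 , -0.12912774,  0.12876817, -0.69465274]), 'force': array([ 0.6340896 , -0.42517891, -0.3522529 ]), 'wrist_torque': array([ 0.00591547,  0.02164727, -0.01747522]), 'finger_gap': 94.02776767293386}
scene {'K': [[526.4836599639583, 0.0, 318.3071569640297], [0.0, 526.4836599639583, 237.59564251167367], [0.0, 0.0, 1.0]], 'view': [[0.6963064124714962, -0.7174169487164254, -0.021686439207222276, -387.1940904279334], [-0.46872811243496937, -0.43163825104207004, -0.7707025216323697, 221.84574325391077], [0.543554354746814, 0.5468101516356081, -0.6368259742692802, 1088.5993151217958], [0.0, 0.0, 0.0, 1.0]]}
top {'K': [[473.77807019964223, 0.0, 312.04420416832295], [0.0, 473.77807019964223, 233.7563154747593], [0.0, 0.0, 1.0]], 'view': [[-0.02333640669157835, -0.9995333811957857, 0.01970867824196233, -103.55967301236173], [-0.9937083014116816, 0.021031306047449263, -0.11000679920554451, 466.77382341070984], [0.10954096872054638, -0.022151840583989155, -0.9937354135435176, 1236.3074113716289], [0.0, 0.0, 0.0, 1.0]]}
wrist {'K': [[371.64829954431775, 0.0, 317.2011517967014], [0.0, 371.64829954431775, 241.48262246679096], [0.0, 0.0, 1.0]], 'tool_from_camera': [[-0.0003112638484181089, 0.9570356760181727, 0.28997002938795935, -85.71344925162745], [0.00039690554326462537, -0.28996990236034015, 0.957035682820198, -179.8935574534872], [0.9999998727903946, 0.0004129813217528643, -0.0002895956171795145, 0.36474430672228664], [0.0, 0.0, 0.0, 1.0]]}
```

View pics/scene0.png

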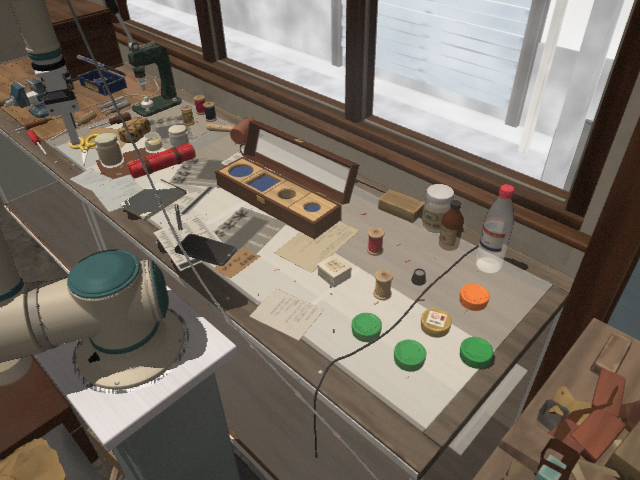

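View pics/top0.png

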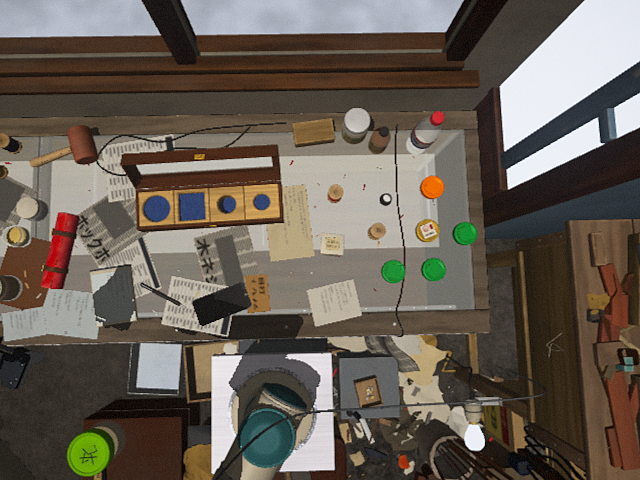

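View pics/wrist0.png

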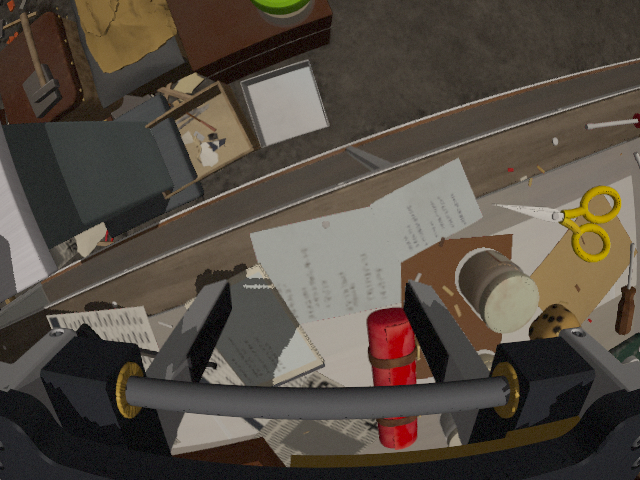

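The scene: tan spool at top-view (376,231), red spool (335,192), loupe (386,199), box (332,244), gold tin (428,230). Case nests are at x≈156..262, y≈205. I'll zoom in next.

```bash
cat > h.py <<'E'
import numpy as np, cv2
from cell import sensors, viewer
from scipy.spatial.transform import Rotation as R
def ray(name,u,v,pose=None):
    p=viewer.camera_params(name);K=np.array(p["K"])
    if name!="wrist":
        V=np.array(p["view"]);d=V[:3,:3].T@np.linalg.inv(K)@[u,v,1];o=-V[:3,:3].T@V[:3,3]
        return o,d/np.linalg.norm(d)
    T=np.array(p["tool_from_camera"]);x=(u-K[0,2]);y=(v-K[1,2]);r=np.hypot(x,y)+1e-9;t=r/K[0,0]
    c=np.array([x/r*np.sin(t),y/r*np.sin(t),np.cos(t)])
    pos,q=pose;Rt=R.from_quat(q).as_matrix()
    return pos+Rt@T[:3,3],Rt@T[:3,:3]@c
def plane(name,u,v,z,pose=None):
    o,d=ray(name,u,v,pose);return o+d*(z-o[2])/d[2]
def proj(name,P,pose=None):
    p=viewer.camera_params(name);K=np.array(p["K"])
    if name!="wrist":
        c=(np.array(p["view"])@np.append(P,1))[:3];q=K@c;return q[:2]/q[2]
    T=np.linalg.inv(np.array(p["tool_from_camera"]));pos,q=pose
    c=T[:3,:3]@(R.from_quat(q).as_matrix().T@(np.array(P)-pos))+T[:3,3]
    t=np.arctan2(np.hypot(c[0],c[1]),c[2]);a=c[:2]/np.hypot(c[0],c[1]);return K[:2,2]+a*t*K[0,0]
def shot(name,f):
    s=sensors.sense();im=viewer.camera(name)[:,:,::-1].copy();cv2.imwrite("pics/"+f,im);return im,(s["tcp_pos"],s["tcp_rot"])
E
python3 - <<'E'
import cv2
a=cv2.imread("pics/top0.png")
c=cv2.resize(a[140:290,110:490],None,fx=2.1,fy=2.1*1,interpolation=2);cv2.imwrite("pics/topz.png",c)
c=cv2.resize(a[145:235,115:290],None,fx=4.5,fy=4.5,interpolation=2);cv2.imwrite("pics/topcase.png",c)
b=cv2.imread("pics/scene0.png")
c=cv2.resize(b[115:235,205:365],None,fx=5,fy=5,interpolation=2);cv2.imwrite("pics/scz.png",c)
c=cv2.resize(b[220:380,310:510],None,fx=3.7,fy=3.7,interpolation=2);cv2.imwrite("pics/scz2.png",c)
E
```

```text
(no output)
```

View pics/topz.png

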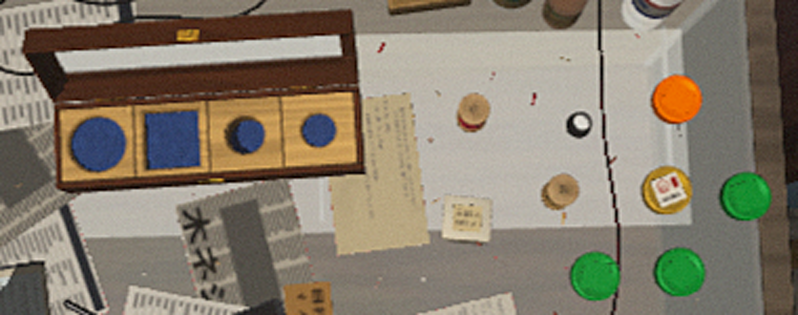

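View pics/topcase.png

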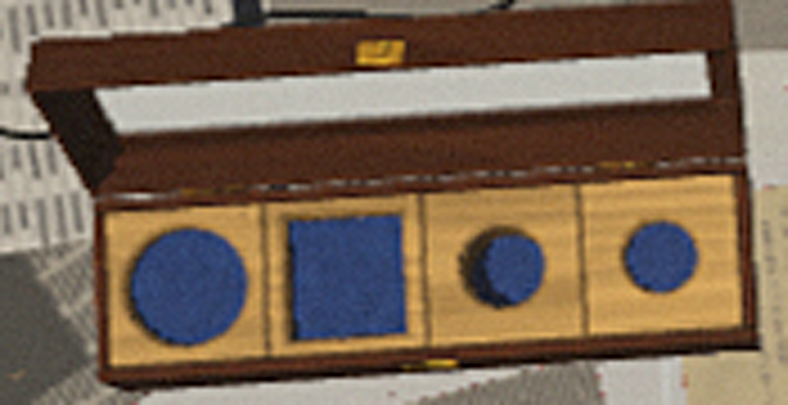

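View pics/scz.png

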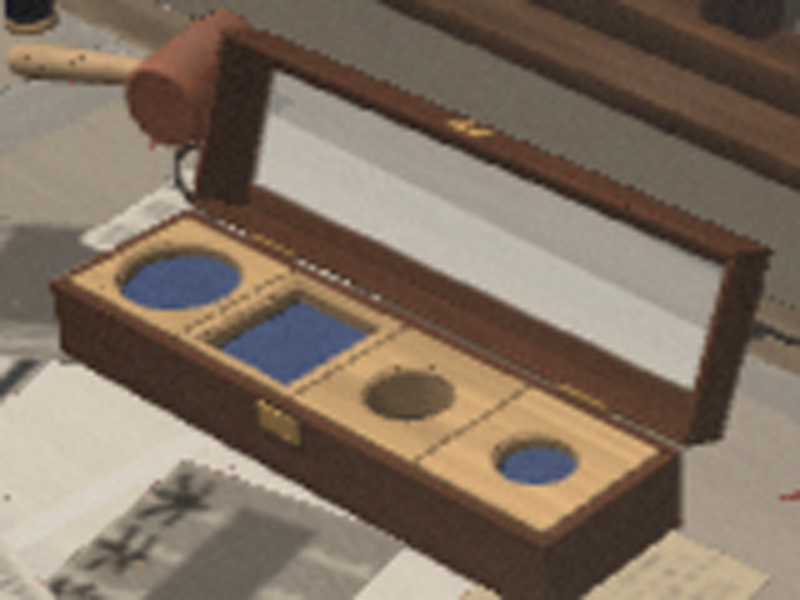

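View pics/scz2.png

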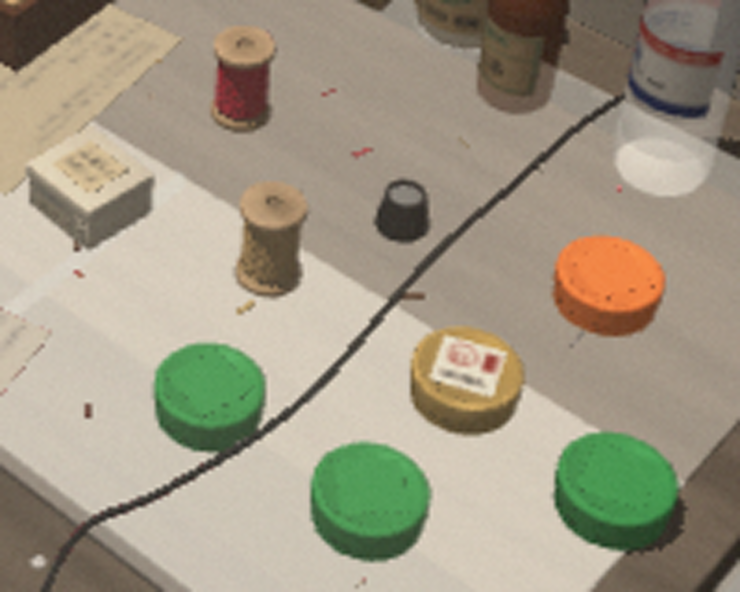

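```bash
python3 - <<'E'
from h import *
im=cv2.imread("pics/top0.png");hsv=cv2.cvtColor(im,cv2.COLOR_BGR2HSV)
m=cv2.inRange(hsv,(105,100,50),(125,255,255));m[:150]=0;m[235:]=0;m[:,:120]=0;m[:,290:]=0
n,l,s,c=cv2.connectedComponentsWithStats(m)
for i in range(1,n):
    if s[i,4]>50:
        for z in (40,38,16): print(c[i].round(1),s[i,4],z,plane("top",*c[i],z).round(1))
# objects in the two views
def comp(name,im,lo,hi,box,z):
    hsv=cv2.cvtColor(im,cv2.COLOR_BGR2HSV);m=cv2.inRange(hsv,lo,hi);k=np.zeros_like(m);x0,y0,x1,y1=box;k[y0:y1,x0:x1]=1;m*=k
    n,l,s,c=cv2.connectedComponentsWithStats(m);i=1+s[1:,4].argmax();print(name,s[i],c[i].round(1),plane(name,*c[i],z).round(1));return l==i
comp("top",im,(12,100,90),(32,255,255),(410,215,445,245),12)
for nm,b in (("tan",(360,215,392,248)),("red",(322,176,350,205)),("loupe",(374,185,398,212)),("box",(315,228,350,260)),("tin",(410,215,445,245))):
    x0,y0,x1,y1=b; cv2.imwrite(f"pics/o_{nm}.png",cv2.resize(im[y0:y1,x0:x1],None,fx=10,fy=10,interpolation=0))
E
cd pics; python3 -c "
import cv2,numpy as np
a=[cv2.imread(f'o_{n}.png') for n in ('tan','red','loupe','box','tin')]
a=[cv2.copyMakeBorder(x,0,330-x.shape[0],0,360-x.shape[1],0) for x in a]
a.append(a[0]*0);o=np.vstack([np.hstack(a[:3]),np.hstack(a[3:])]);cv2.imwrite('objs.png',cv2.resize(o,(800,int(o.shape[0]*800/o.shape[1]))))"
```

```text
[191.7 206.1] 632 40 [543.1 202.6  40. ]
[191.7 206.1] 632 38 [543.5 203.   38. ]
[191.7 206.1] 632 16 [547.3 208.1  16. ]
[261.5 201.7] 173 40 [551.2  18.6  40. ]
[261.5 201.7] 173 38 [551.5  18.7  38. ]
[261.5 201.7] 173 16 [555.5  20.6  16. ]
[156.4 208.2] 491 40 [539.3 295.2  40. ]
[156.4 208.2] 491 38 [539.7 295.8  38. ]
[156.4 208.2] 491 16 [543.4 302.6  16. ]
[228.5 204. ] 144 40 [546.7 105.5  40. ]
[228.5 204. ] 144 38 [547.1 105.8  38. ]
[228.5 204. ] 144 16 [551.  109.2  16. ]
top [416 219  24  23 246] [426.9 230.5] [ 468.2 -425.9   12. ]
```

View pics/objs.png

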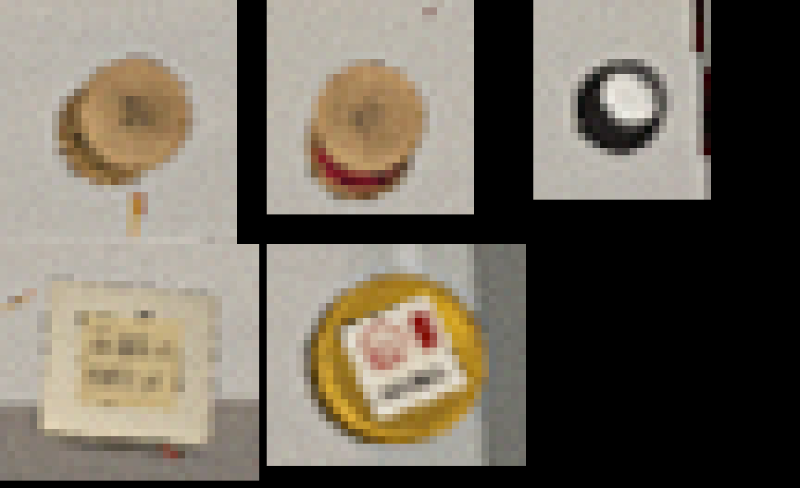

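```bash
python3 - <<'E'
from h import *
s=sensors.sense();print(R.from_quat(s["tcp_rot"]).as_matrix().round(3))
for n,u,v,z in (("tan",377.7,229.8,60),("red",334.9,190.4,60),("loupe",384.9,198.8,10),("box",331.7,242.3,33),("tin",426.7,229.6,15)): 
    print(n,plane("top",u,v,z).round(1), "scene px of that",proj("scene",plane("top",u,v,z)).round(1))
E
```

```text
[[ 0.933 -0.001  0.359]
 [-0.359 -0.001  0.933]
 [-0.    -1.    -0.001]]
tan [ 467.4 -284.5   60. ] scene px of that [382.9 273.9]
red [ 573.9 -175.8   60. ] scene px of that [375.4 230.3]
loupe [ 558.1 -315.6   10. ] scene px of that [417.1 276.1]
box [ 439.8 -165.3   33. ] scene px of that [334.3 264.3]
tin [ 470.4 -424.8   15. ] scene px of that [435.2 320.3]
```

```bash
cat > plan.py <<'E'
# usage: plan.py x y z yawdeg : prints total tool shift in cm and twist
import sys;from h import *
x,y,z,a=map(float,sys.argv[1:]);s=sensors.sense();M=R.from_quat(s["tcp_rot"]).as_matrix()
d=M.T@(np.array([x,y,z])-s["tcp_pos"])/10;yaw=np.degrees(np.arctan2(M[1,0],M[0,0]))
print("t",s["time_s"],"tcp",s["tcp_pos"].round(1),"yaw",yaw.round(2),"gap",round(s["finger_gap"],1),"F",s["force"].round(1))
print("shift dx dy dz cm",d.round(2),"twist",round(yaw-a,1))
E
python3 -m jog '[{"dx":3.42,"dz":-4.29},{"dx":3.42,"dz":-4.29},{"dx":3.42,"dz":-4.29},{"dx":3.42,"dz":-4.29},{"dx":3.42,"dz":-4.29},{"dx":3.42,"dz":-4.29},{"dx":3.42,"dz":-4.29},{"dx":3.42,"dz":-4.29},{"dx":3.42,"dz":-4.29},{"dx":3.42,"dz":-4.29},{"dx":3.42,"dz":-4.29},{"dx":3.42,"dz":-4.29},{"dx":3.42,"dz":-4.29},{"dx":3.42,"dz":-4.29},{"dx":3.42,"dz":-4.29},{"dx":3.42,"dz":-4.29}]'
python3 plan.py 470 -300 200 0
```

```text
t 0.15 tcp [206.  536.4 204.8] yaw -21.01 gap 94.0 F [ 0.4 -1.1  0.6]
shift dx dy dz cm [ 54.63   0.57 -68.61] twist -21.0$[0]: bad value
```

```bash
python3 -m jog '[{"dx":3.42,"dy":0,"dz":-4.29,"twist":0,"hand":1}]'
python3 plan.py 470 -300 200 0
```

```text
time_s: 0.28
tcp_pos: [222.6, 485.8, 204.0]
tcp_rot: [0.696, -0.128, 0.128, -0.695]
force: [0.5, -0.2, 1.1]
finger_gap: 94.0
t 0.275 tcp [222.6 485.8 204. ] yaw -20.83 gap 94.0 F [ 0.5 -0.2  1.1]
shift dx dy dz cm [ 51.07   0.41 -64.65] twist -20.8
```

```bash
python3 -m jog '[{"dx":3.4,"dy":0,"dz":-4.3,"twist":0,"hand":1},{"dx":3.4,"dy":0,"dz":-4.3,"twist":0,"hand":1},{"dx":3.4,"dy":0,"dz":-4.3,"twist":0,"hand":1},{"dx":3.4,"dy":0,"dz":-4.3,"twist":0,"hand":1},{"dx":3.4,"dy":0,"dz":-4.3,"twist":0,"hand":1},{"dx":3.4,"dy":0,"dz":-4.3,"twist":0,"hand":1},{"dx":3.4,"dy":0,"dz":-4.3,"twist":0,"hand":1},{"dx":3.4,"dy":0,"dz":-4.3,"twist":0,"hand":1},{"dx":3.4,"dy":0,"dz":-4.3,"twist":0,"hand":1},{"dx":3.4,"dy":0,"dz":-4.3,"twist":0,"hand":1},{"dx":3.4,"dy":0,"dz":-4.3,"twist":0,"hand":1},{"dx":3.4,"dy":0,"dz":-4.3,"twist":0,"hand":1},{"dx":3.4,"dy":0,"dz":-4.3,"twist":0,"hand":1},{"dx":3.4,"dy":0,"dz":-4.3,"twist":0,"hand":1},{"dx":0,"dy":0,"dz":0,"twist":-7,"hand":1},{"dx":0,"dy":0,"dz":0,"twist":-7,"hand":1},{"dx":0,"dy":0,"dz":0,"twist":-7,"hand":1}]'
python3 plan.py 470 -300 200 0
python3 - <<'E'
from h import *
im,p=shot("wrist","w1.png")
for n,P in (("tan",(467.4,-284.5,60)),("loupe",(558,-315.6,27)),("box",(439.8,-165.3,36)),("tin",(470.4,-424.8,25))): print(n,proj("wrist",P,p).round(1))
E
```

```text
time_s: 2.4
tcp_pos: [459.1, -274.0, 202.1]
tcp_rot: [-0.707, -0.005, 0.003, 0.707]
force: [-0.0, -0.3, 0.5]
finger_gap: 93.8
t 2.4 tcp [ 459.1 -274.   202.1] yaw 0.65 gap 93.8 F [-0.  -0.3  0.5]
shift dx dy dz cm [ 1.06  0.21 -2.61] twist 0.7
tan [304.8 237. ]
loupe [276.8 309. ]
box [428.2 204.4]
tin [172.5 229. ]
```

View pics/w1.png

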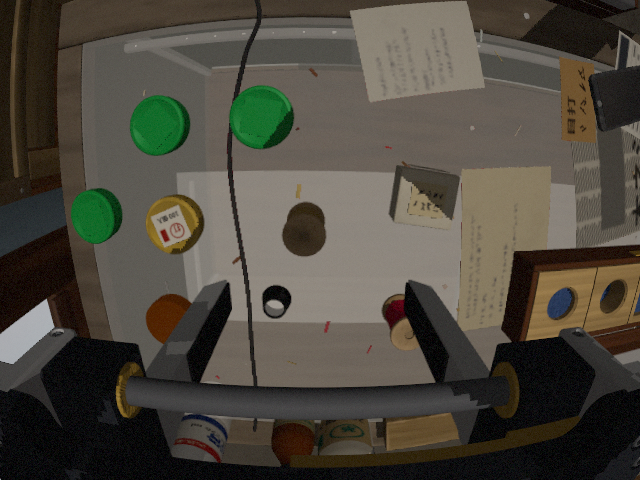

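Wrist view: tan spool top (304,237), tin (174,222), loupe (276,302), box top (425,207). All of these match the projections from the top camera. Measuring finer.

```bash
python3 - <<'E'
from h import *
im=cv2.imread("pics/w1.png")
t=[]
for b in ((270,190,340,260),(240,270,310,340),(385,155,465,235),(135,180,215,260)):
    t.append(cv2.resize(im[b[1]:b[3],b[0]:b[2]],(390,290 if 0 else 290),interpolation=0))
cv2.imwrite("pics/w1z.png",np.vstack([np.hstack(t[:2]),np.hstack(t[2:])]))
E
```

```text
(no output)
```

View pics/w1z.png

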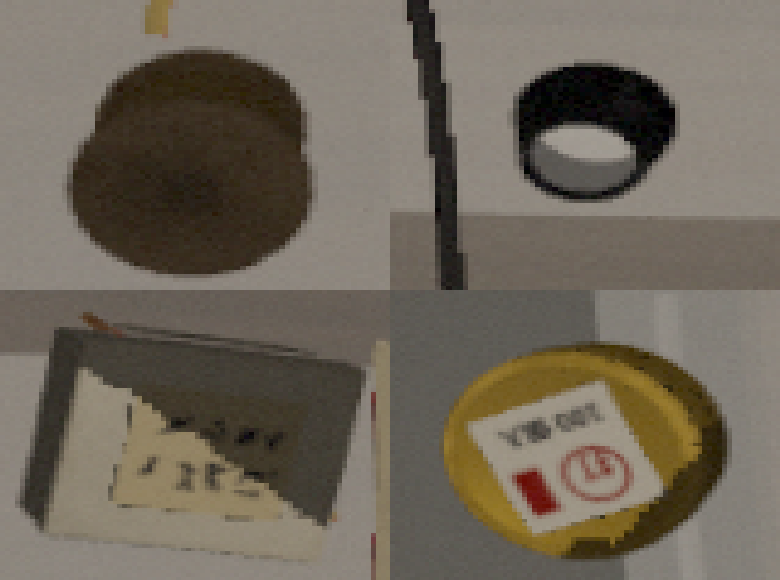

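```bash
python3 - <<'E'
from h import *
s=sensors.sense();p=(s["tcp_pos"],s["tcp_rot"])
for n,u,v,z in (("tan",303.8,234.4,60),("loupe",274,308.1,27),("box",426.4,198.3,36),("tin",172.2,224.5,25)): print(n,plane("wrist",u,v,z,p).round(1))
c=[plane("wrist",385+a/4.875-.5,155+(b-290)/3.625-.5,36,p)[:2] for a,b in ((85,335),(363,370),(325,558),(45,532))]
print(np.round(c,1),np.mean(c,0).round(1))
for i in range(4):
    d=c[(i+1)%4]-c[i];print(np.hypot(*d).round(1),np.degrees(np.arctan2(d[1],d[0])).round(1))
E
python3 plan.py 466 -284.5 25 0
```

```text
tan [ 464.9 -285.3   60. ]
loupe [ 557.  -318.3   27. ]
box [ 433.4 -167.7   36. ]
tin [ 465.8 -424.5   25. ]
[[ 404.  -194.1]
 [ 410.4 -135.3]
 [ 463.1 -138.4]
 [ 457.2 -199. ]] [ 433.7 -166.7]
59.2 83.8
52.8 -3.4
60.9 -95.6
53.4 174.7
t 2.45 tcp [ 459.  -273.9  202. ] yaw 0.81 gap 94.2 F [ 0.4 -0.8  1.5]
shift dx dy dz cm [ 0.63 17.71 -1.08] twist 0.8
```

```bash
python3 -m jog '[{"dx":0.65,"dy":2,"dz":-1.1,"twist":0,"hand":1},{"dx":0,"dy":5,"dz":0,"twist":0,"hand":1},{"dx":0,"dy":5,"dz":0,"twist":0,"hand":1},{"dx":0,"dy":0,"dz":0,"twist":0,"hand":1}]'
python3 plan.py 465.5 -285 38 2.5
```

```text
time_s: 2.95
tcp_pos: [467.1, -285.6, 80.1]
tcp_rot: [0.708, 0.005, -0.001, -0.707]
force: [0.3, -0.2, -0.7]
finger_gap: 93.9
t 2.95 tcp [ 467.1 -285.6   80.1] yaw 0.43 gap 93.9 F [ 0.3 -0.2 -0.7]
shift dx dy dz cm [-0.18  4.21  0.06] twist -2.1
```

```bash
python3 -m jog '[{"dx":-0.15,"dy":2.2,"dz":0,"twist":0,"hand":1},{"dx":0,"dy":2,"dz":0,"twist":0,"hand":1},{"dx":0,"dy":0,"dz":0,"twist":0,"hand":0.3},{"dx":0,"dy":0,"dz":0,"twist":0,"hand":0.3},{"dx":0,"dy":0,"dz":0,"twist":0,"hand":0.3},{"dx":0,"dy":0,"dz":0,"twist":0,"hand":0.3}]' 20
python3 plan.py 465.5 -285 38 2.5; python3 - <<'E'
from h import *
im,p=shot("wrist","w2.png")
E
```

```text
time_s: 3.7
tcp_pos: [472.0, -290.1, 47.3]
tcp_rot: [0.711, 0.008, 0.005, -0.703]
force: [0.4, 0.6, -0.6]
finger_gap: 57.6
t 3.7 tcp [ 472.  -290.1   47.3] yaw 0.27 gap 57.6 F [ 0.4  0.6 -0.6]
shift dx dy dz cm [-0.66  0.91  0.52] twist -2.2
```

View pics/w2.png

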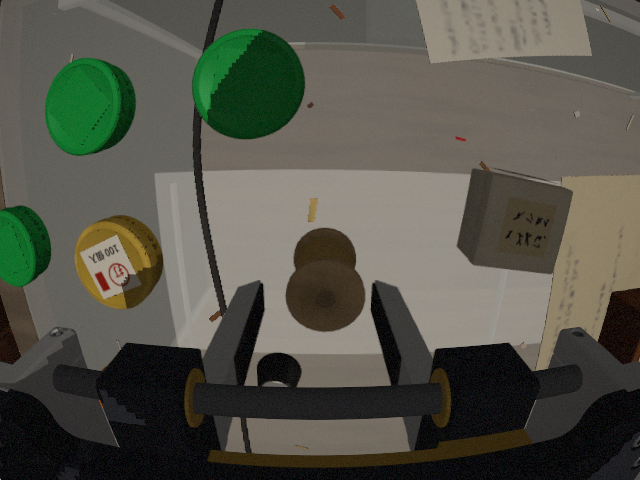

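```bash
cat >> plan.py <<'E'
print("tool y",M[:,1].round(4))
E
python3 plan.py 465.5 -285 38 2.5;python3 - <<'E'
from h import *
for i in range(4):
    s=sensors.sense();print(s["time_s"],s["tcp_pos"].round(2),s["qd"].round(3),s["joints"].round(4))
    viewer.camera("top")
E
```

```text
t 3.75 tcp [ 472.  -290.1   47.3] yaw 0.27 gap 53.6 F [ 0.5 -0.6 -0.7]
shift dx dy dz cm [-0.66  0.91  0.53] twist -2.2
tool y [ 0.018  -0.0113 -0.9998]
3.75 [ 471.98 -290.13   47.25] [-0.002  0.008  0.006  0.001 -0.005 -0.001] [-0.6786  0.3687  1.799   0.0031  0.9527 -2.2557]
3.8 [ 471.78 -289.98   46.96] [-0.     0.009  0.008 -0.001 -0.    -0.001] [-0.6786  0.369   1.7994  0.0032  0.9526 -2.2557]
3.85 [ 471.58 -289.74   46.68] [0.001 0.004 0.005 0.006 0.006 0.   ] [-0.6785  0.3693  1.7998  0.0032  0.9526 -2.2558]
3.9 [ 471.42 -289.54   46.48] [-0.001  0.004  0.006  0.002 -0.001 -0.001] [-0.6786  0.3695  1.8001  0.0034  0.9528 -2.2558]
```

```bash
python3 -m jog '[{"dx":-0.6,"dy":0.7,"dz":0.45,"twist":0,"hand":0.65}]'; python3 - <<'E'
from h import *
for i in range(3): viewer.camera("top")
E
python3 plan.py 465.5 -285 38 2.5
```

```text
time_s: 4.08
tcp_pos: [466.0, -285.5, 39.4]
tcp_rot: [0.711, 0.008, 0.005, -0.703]
force: [-0.5, -1.1, 0.6]
finger_gap: 45.6
t 4.225 tcp [ 464.4 -284.3   38.4] yaw 0.27 gap 57.7 F [-0.2  0.1  0.3]
shift dx dy dz cm [ 0.11  0.04 -0.07] twist -2.2
tool y [ 0.0147 -0.0085 -0.9999]
```

```bash
python3 -m jog '[{"dx":0.1,"dy":0,"dz":0,"twist":0,"hand":0.3},{"dx":0,"dy":0,"dz":0,"twist":0,"hand":0.3},{"dx":0,"dy":0,"dz":0,"twist":0,"hand":0.3}]' 20; python3 plan.py 465.5 -285 38 2.5; python3 - <<'E'
from h import *
shot("wrist","w3.png")
E
```

```text
time_s: 4.6
tcp_pos: [465.7, -284.8, 38.3]
tcp_rot: [0.71, 0.007, 0.004, -0.704]
force: [-0.0, -1.0, -0.6]
finger_gap: 39.1
t 4.6 tcp [ 465.7 -284.8   38.3] yaw 0.27 gap 39.1 F [-0.  -1.  -0.6]
shift dx dy dz cm [-0.02  0.03 -0.02] twist -2.2
tool y [ 0.015  -0.0092 -0.9998]
```

View pics/w3.png

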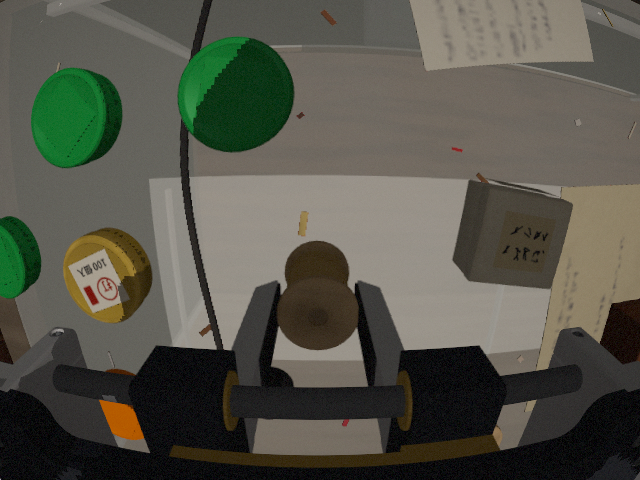

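```bash
python3 -m jog '[{"dx":0,"dy":-3,"dz":0,"twist":0,"hand":0.3},{"dx":0,"dy":-4,"dz":0,"twist":0,"hand":0.3},{"dx":0,"dy":-3,"dz":0,"twist":-1.2,"hand":0.3},{"dx":1,"dy":0,"dz":4.5,"twist":-1.2,"hand":0.3},{"dx":1,"dy":0,"dz":4.9,"twist":0,"hand":0.3},{"dx":1,"dy":0,"dz":4.9,"twist":0,"hand":0.3},{"dx":1,"dy":0,"dz":4.9,"twist":0,"hand":0.3},{"dx":1,"dy":0,"dz":4.9,"twist":0,"hand":0.3},{"dx":1,"dy":0,"dz":4.9,"twist":0,"hand":0.3},{"dx":1,"dy":0,"dz":4.5,"twist":0,"hand":0.3},{"dx":0.6,"dy":0,"dz":2.5,"twist":0,"hand":0.3}]' 20; python3 plan.py 547 111 100 2.5
```

```text
time_s: 6.02
tcp_pos: [526.3, 88.2, 138.8]
tcp_rot: [0.71, 0.02, -0.009, -0.704]
force: [0.5, 0.8, -1.1]
finger_gap: 39.3
t 6.025 tcp [526.3  88.2 138.8] yaw 2.39 gap 39.3 F [ 0.5  0.8 -1.1]
shift dx dy dz cm [2.1  3.89 2.22] twist -0.1
tool y [ 0.0159 -0.0075 -0.9998]
```

```bash
python3 -m jog '[{"dx":1,"dy":0,"dz":1.1,"twist":0,"hand":0.3},{"dx":1.05,"dy":2,"dz":1.1,"twist":0,"hand":0.3}]' ; python3 - <<'E'
from h import *
for i in range(3): viewer.camera("top")
shot("wrist","w4.png");shot("scene","s4.png")
a=cv2.imread("pics/s4.png");cv2.imwrite("pics/s4z.png",cv2.resize(a[90:240,200:390],None,fx=4,fy=4,interpolation=2))
s=sensors.sense();p=(s["tcp_pos"],s["tcp_rot"]);print("hole proj",proj("wrist",(547.2,110.8,50),p),"tin",proj("wrist",(539.3,295.2,40),p),"loupe",proj("wrist",(551.2,18.6,40),p),"box",proj("wrist",(543.3,203,38),p))
E
python3 plan.py 547 111 100 2.5
```

```text
time_s: 6.28
tcp_pos: [548.0, 112.7, 119.4]
tcp_rot: [0.71, 0.022, -0.009, -0.704]
force: [-0.0, 0.1, -0.3]
finger_gap: 39.1
hole proj [316.15585094 256.88210659] tin [539.2320593  251.65291697] loupe [195.132161   251.48585625] box [437.56752606 251.44070602]
t 6.525 tcp [545.4 111.5 117.9] yaw 2.46 gap 38.9 F [-0.9 -0.  -0.4]
shift dx dy dz cm [ 0.14  1.8  -0.04] twist -0.0
tool y [ 0.0132 -0.0082 -0.9999]
```

View pics/w4.png

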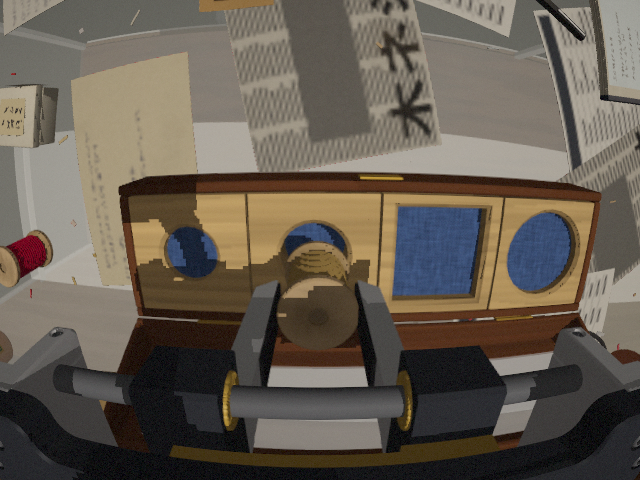

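View pics/s4z.png

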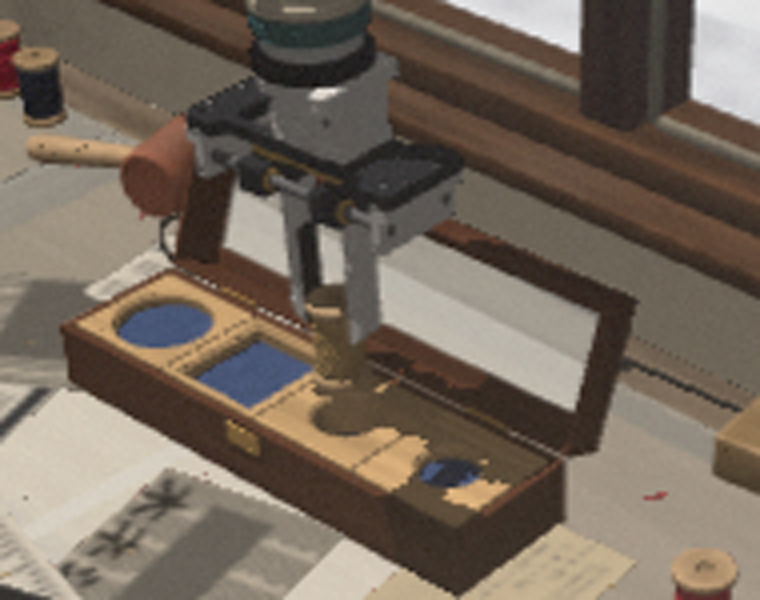

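```bash
python3 - <<'E'
from h import *
s=sensors.sense();p=(s["tcp_pos"],s["tcp_rot"])
print(plane("wrist",318,313.5,s["tcp_pos"][2]+22,p), s["tcp_pos"])
im=cv2.imread("pics/w4.png");cv2.imwrite("pics/w4z.png",cv2.resize(im[210:360,150:400],None,fx=3.2,fy=3.2))
E
```

```text
[543.30799836 112.56922477 139.94510233] [545.37167551 111.4882914  117.94510233]
```

View pics/w4z.png

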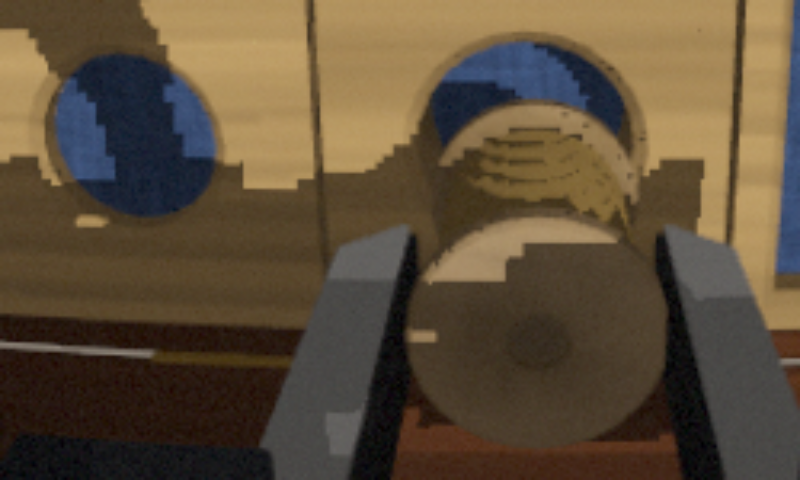

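```bash
python3 - <<'E'
from h import *
s=sensors.sense();p=(s["tcp_pos"],s["tcp_rot"])
print("hole near edge",plane("wrist",316.6,221,50,p),"spool near bottom edge",plane("wrist",318.7,241,s["tcp_pos"][2]-38,p))
print("hole left/right", plane("wrist",150+418/3.2,210+130/3.2,50,p),plane("wrist",150+648/3.2,210+130/3.2,50,p))
E
```

```text
hole near edge [521.08048739 109.99781232  50.        ] spool near bottom edge [525.92553507 111.80894078  79.94510233]
hole left/right [543.71211321  85.57648183  50.        ] [541.36712912 136.14513576  50.        ]
```

```bash
python3 -m jog '[{"dx":0.2,"dy":1.4,"dz":-0.12,"twist":0,"hand":0.3},{"dx":0,"dy":1.2,"dz":0,"twist":0,"hand":0.3}]' ; python3 - <<'E'
from h import *
for i in range(2): viewer.camera("top")
E
python3 plan.py 547.2 110.3 54 2.5
```

```text
time_s: 6.78
tcp_pos: [548.6, 108.7, 91.7]
tcp_rot: [0.71, 0.02, -0.009, -0.704]
force: [-0.4, -0.4, -0.5]
finger_gap: 39.2
t 6.875 tcp [547.4 108.8  90.8] yaw 2.37 gap 39.1 F [-0.5 -0.1 -0.5]
shift dx dy dz cm [-0.05  3.68  0.19] twist -0.1
tool y [ 0.0124 -0.0086 -0.9999]
```

```bash
python3 -m jog '[{"dx":-0.1,"dy":1.3,"dz":0.15,"twist":0,"hand":0.3}]' ; python3 - <<'E'
from h import *
for i in range(2): viewer.camera("top")
E
python3 plan.py 547.2 110.3 54 2.5
```

```text
time_s: 7.0
tcp_pos: [547.5, 110.1, 78.1]
tcp_rot: [0.71, 0.02, -0.009, -0.704]
force: [-0.6, -0.3, -0.7]
finger_gap: 39.1
t 7.1 tcp [544.8 110.1  76.1] yaw 2.37 gap 38.9 F [ 0.2 -0.9 -0.7]
shift dx dy dz cm [0.22 2.21 0.03] twist -0.1
tool y [ 0.0088 -0.0088 -0.9999]
```

```bash
python3 -m jog '[{"dx":0.2,"dy":1.2,"dz":0,"twist":0,"hand":0.3},{"dx":0.05,"dy":0.8,"dz":0,"twist":0,"hand":0.3}]' ; python3 plan.py 547.2 110.3 54 2.5
```

```text
time_s: 7.35
tcp_pos: [548.1, 110.2, 55.4]
tcp_rot: [0.71, 0.018, -0.011, -0.704]
force: [0.6, -0.2, -0.7]
finger_gap: 38.8
t 7.35 tcp [548.1 110.2  55.4] yaw 2.39 gap 38.8 F [ 0.6 -0.2 -0.7]
shift dx dy dz cm [-0.09  0.14  0.01] twist -0.1
tool y [ 0.0103 -0.0087 -0.9999]
```

```bash
python3 -m jog '[{"dx":-0.05,"dy":0.05,"dz":0,"twist":0,"hand":0.65},{"dx":0,"dy":0,"dz":0,"twist":0,"hand":0.65},{"dx":0,"dy":-2,"dz":0,"twist":0,"hand":0.65},{"dx":0,"dy":-5,"dz":0,"twist":0,"hand":0.65},{"dx":-0.5,"dy":-4,"dz":0,"twist":0,"hand":0.65}]' ; python3 - <<'E'
from h import *
im,_=shot("wrist","w5.png");shot("scene","s5.png")
a=cv2.imread("pics/s5.png");cv2.imwrite("pics/s5z.png",np.hstack([cv2.resize(a[110:240,200:360],(400,325)),cv2.resize(im,(400,325))]))
E
python3 plan.py 439 -166 60 -5
```

```text
time_s: 7.98
tcp_pos: [540.0, 110.9, 164.6]
tcp_rot: [0.71, 0.016, -0.014, -0.704]
force: [1.3, 0.7, 0.5]
finger_gap: 61.1
t 8.075 tcp [542.2 111.2 167.6] yaw 2.4 gap 60.7 F [ 0.2 -0.2 -0.6]
shift dx dy dz cm [-11.59  10.88 -27.16] twist 7.4
tool y [ 0.0116 -0.0085 -0.9999]
```

View pics/s5z.png

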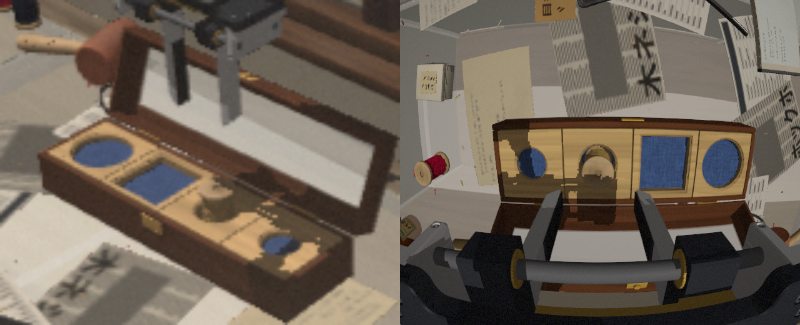

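```bash
python3 -m jog '[{"dx":-1.9,"dy":0,"dz":-4.5,"twist":0,"hand":1},{"dx":-1.9,"dy":0,"dz":-4.5,"twist":0,"hand":1},{"dx":-1.9,"dy":1,"dz":-4.5,"twist":0,"hand":1},{"dx":-1.9,"dy":1,"dz":-4.5,"twist":0,"hand":1},{"dx":-1.9,"dy":1,"dz":-4.5,"twist":3,"hand":1},{"dx":-1.9,"dy":1,"dz":-4.5,"twist":4,"hand":1}]' ; python3 - <<'E'
from h import *
viewer.camera("top")
im,p=shot("wrist","w6.png");print(p[0]);print(proj("wrist",(437,-166,36),p))
E
python3 plan.py 437 -166 16 -5
```

```text
time_s: 8.82
tcp_pos: [437.8, -167.7, 126.8]
tcp_rot: [0.71, -0.02, 0.033, -0.704]
force: [0.8, 0.2, -0.3]
finger_gap: 94.1
[ 434.6740751  -172.35543414  125.4431165 ]
[326.48728703 247.24276558]
t 8.925 tcp [ 436.  -169.5  125.9] yaw -4.56 gap 94.1 F [0.4 1.1 0.4]
shift dx dy dz cm [-0.09 10.99  0.44] twist 0.4
tool y [ 0.0144 -0.0093 -0.9999]
```

View pics/w6.png

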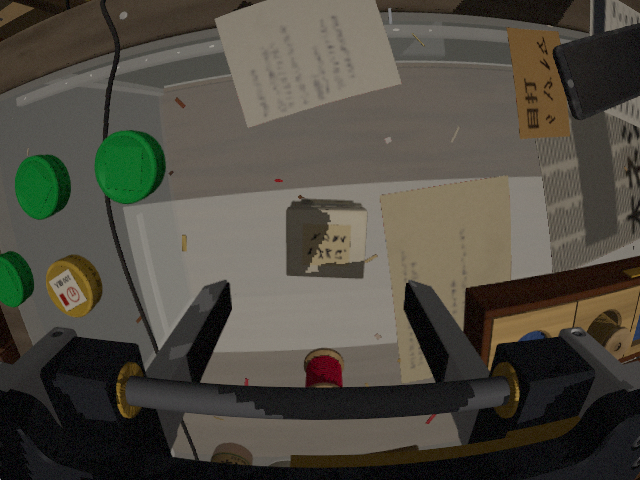

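```bash
python3 - <<'E'
from h import *
im=cv2.imread("pics/w6.png");cv2.imwrite("pics/w6z.png",cv2.resize(im[180:300,260:400],None,fx=5.5,fy=5,interpolation=0))
E
```

```text
(no output)
```

View pics/w6z.png

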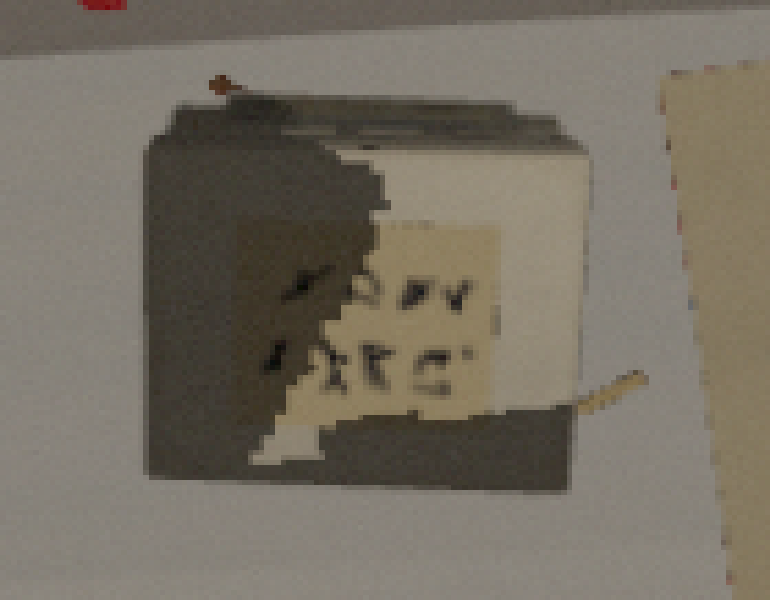

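```bash
python3 - <<'E'
from h import *
s=sensors.sense();p=(s["tcp_pos"],s["tcp_rot"])
for o in ((434.7,-172.4,125.4),(436,-169.5,125.9)):
    c=[plane("wrist",260+a/5.5-.5,180+b/5-.5,36,(np.array(o),p[1]))[:2] for a,b in ((145,148),(588,152),(567,493),(147,477))]
    print(np.round(c,1),np.mean(c,0).round(1))
for i in range(4):
    d=c[(i+1)%4]-c[i];print(np.hypot(*d).round(1),np.degrees(np.arctan2(d[1],d[0])).round(1))
E
python3 plan.py 437 -166 16 -5
```

```text
[[ 405.1 -193.6]
 [ 410.3 -134.1]
 [ 464.9 -139.2]
 [ 457.6 -198.8]] [ 434.5 -166.4]
[[ 406.6 -190.7]
 [ 411.7 -131.1]
 [ 466.4 -136.3]
 [ 459.1 -196. ]] [ 435.9 -163.5]
59.8 85.1
55.0 -5.4
60.2 -97.0
52.8 174.3
t 8.925 tcp [ 436.  -169.5  125.9] yaw -4.56 gap 94.1 F [0.4 1.1 0.4]
shift dx dy dz cm [-0.09 10.99  0.44] twist 0.4
tool y [ 0.0144 -0.0093 -0.9999]
```

```bash
python3 -m jog '[{"dx":0,"dy":3,"dz":0.3,"twist":1.2,"hand":1},{"dx":-0.1,"dy":3,"dz":0.1,"twist":0,"hand":1}]' ; python3 - <<'E'
from h import *
for i in range(2): viewer.camera("top")
E
python3 plan.py 435.5 -166 16 -5.8
```

```text
time_s: 9.18
tcp_pos: [438.3, -166.9, 66.2]
tcp_rot: [0.71, -0.029, 0.044, -0.703]
force: [-0.4, 0.0, -0.3]
finger_gap: 94.0
t 9.275 tcp [ 435.9 -165.3   64.4] yaw -5.88 gap 93.6 F [-0.   0.  -0.5]
shift dx dy dz cm [-0.1   4.84 -0.04] twist -0.1
tool y [ 0.0137 -0.0077 -0.9999]
```

```bash
python3 -m jog '[{"dx":-0.2,"dy":2.3,"dz":0,"twist":0,"hand":1},{"dx":-0.15,"dy":1.9,"dz":0,"twist":0,"hand":1}]' ; python3 - <<'E'
from h import *
for i in range(2): viewer.camera("top")
shot("wrist","w7.png")
E
python3 plan.py 435.5 -166 16 -5.8
```

```text
time_s: 9.52
tcp_pos: [435.9, -165.1, 23.9]
tcp_rot: [0.709, -0.029, 0.042, -0.703]
force: [-0.3, -1.0, 0.5]
finger_gap: 94.1
t 9.675 tcp [ 435.5 -165.1   23.9] yaw -5.77 gap 94.2 F [ 0.2 -0.3  0.7]
shift dx dy dz cm [-0.01  0.79 -0.09] twist 0.0
tool y [ 0.0175 -0.0091 -0.9998]
```

View pics/w7.png

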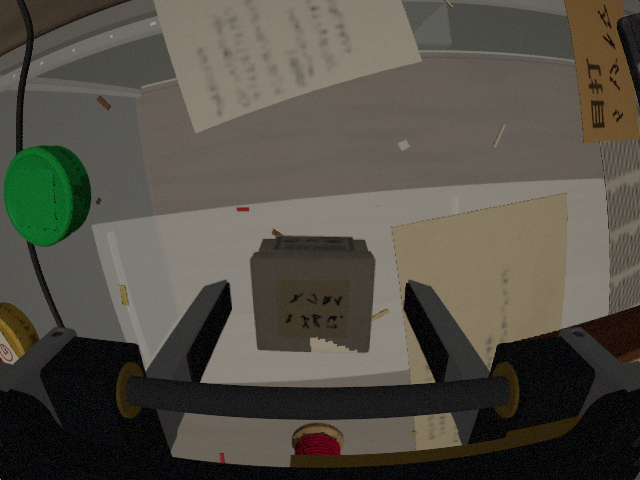

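```bash
python3 -m jog '[{"dx":0,"dy":0.75,"dz":-0.05,"twist":0,"hand":0.9},{"dx":0,"dy":0,"dz":0,"twist":0,"hand":0.55},{"dx":0,"dy":0,"dz":0,"twist":0,"hand":0.55}]' 20; python3 - <<'E'
from h import *
for i in range(2): viewer.camera("top")
shot("wrist","w8.png")
E
python3 plan.py 435.5 -166 16 -5.8
```

```text
time_s: 10.05
tcp_pos: [437.9, -166.3, 18.5]
tcp_rot: [0.71, -0.027, 0.043, -0.703]
force: [-0.4, 0.5, -0.4]
finger_gap: 68.0
t 10.2 tcp [ 437.9 -166.4   18.4] yaw -5.72 gap 62.1 F [-0.9 -0.1  1.6]
shift dx dy dz cm [-0.25  0.24  0.02] twist 0.1
tool y [ 0.0219 -0.0116 -0.9997]
```

View pics/w8.png

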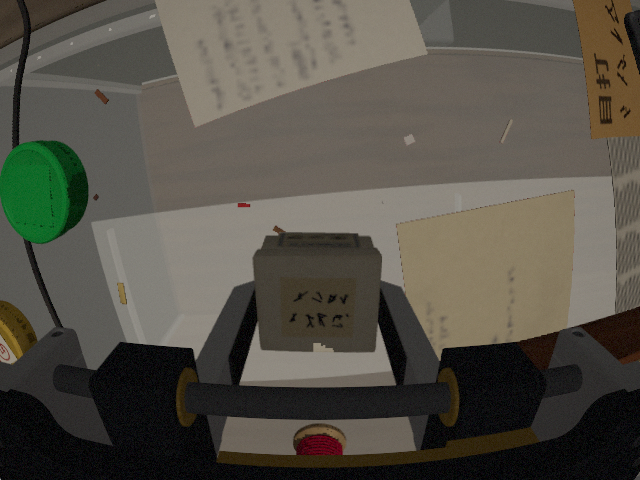

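```bash
python3 -m jog '[{"dx":0,"dy":-3,"dz":0,"twist":0,"hand":0.55},{"dx":0,"dy":-4,"dz":0,"twist":-4,"hand":0.55},{"dx":0,"dy":-4,"dz":0,"twist":-4.2,"hand":0.55},{"dx":0,"dy":0,"dz":0,"twist":0,"hand":0.55}]' ; python3 plan.py 545.3 202.5 130 2.5
```

```text
time_s: 10.7
tcp_pos: [433.8, -164.3, 130.1]
tcp_rot: [0.71, 0.023, -0.01, -0.704]
force: [0.6, -0.2, -1.2]
finger_gap: 61.6
t 10.7 tcp [ 433.8 -164.3  130.1] yaw 2.69 gap 61.6 F [ 0.6 -0.2 -1.2]
shift dx dy dz cm [12.85 -0.12 36.12] twist 0.2
tool y [ 0.018  -0.009  -0.9998]
```

```bash
python3 -m jog '[{"dx":1.6,"dy":0,"dz":4.5,"twist":0,"hand":0.55},{"dx":1.6,"dy":0,"dz":4.5,"twist":0,"hand":0.55},{"dx":1.6,"dy":0,"dz":4.5,"twist":0,"hand":0.55},{"dx":1.6,"dy":0,"dz":4.5,"twist":0,"hand":0.55},{"dx":1.6,"dy":0,"dz":4.5,"twist":0,"hand":0.55},{"dx":1.6,"dy":0,"dz":4.5,"twist":0,"hand":0.55},{"dx":1.6,"dy":0,"dz":4.5,"twist":0,"hand":0.55},{"dx":0.8,"dy":0,"dz":2.5,"twist":0,"hand":0.55}]' ; python3 - <<'E'
from h import *
for i in range(2): viewer.camera("top")
E
python3 plan.py 545.3 202.5 95 2.5
```

```text
time_s: 11.7
tcp_pos: [534.0, 188.5, 114.0]
tcp_rot: [0.711, 0.01, -0.013, -0.703]
force: [0.5, -1.2, -1.0]
finger_gap: 61.4
t 11.8 tcp [534.1 188.8 113.9] yaw 1.97 gap 61.5 F [-0.4 -1.  -2.1]
shift dx dy dz cm [1.18 1.87 1.35] twist -0.5
tool y [-0.004  -0.0095 -0.9999]
```

```bash
python3 -m jog '[{"dx":1.1,"dy":0,"dz":1.3,"twist":-0.5,"hand":0.55},{"dx":0,"dy":0.5,"dz":0,"twist":0,"hand":0.55}]' ; python3 - <<'E'
from h import *
for i in range(2): viewer.camera("top")
im,p=shot("wrist","w9.png");print(p[0]);shot("top","t9.png")
cv2.imwrite("pics/w9z.png",cv2.resize(im[160:360,140:600],None,fx=1.7,fy=2.5,interpolation=2))
print([proj("wrist",q,p).round(1) for q in ((543.3,203,38),(543.3+36,203+1.5,38),(543.3-36,203-1.5,38))])
E
python3 plan.py 545.3 202.5 95 2.5
```

```text
time_s: 12.05
tcp_pos: [544.1, 201.4, 106.8]
tcp_rot: [0.711, 0.013, -0.017, -0.703]
force: [-0.4, -0.2, -1.1]
finger_gap: 61.6
[542.19019088 200.14937041 106.03506631]
[array([321.5, 258.3]), array([321.3, 304.2]), array([321.7, 208.1])]
t 12.25 tcp [542.7 200.3 107. ] yaw 2.38 gap 62.0 F [-0.4 -0.2 -1.6]
shift dx dy dz cm [0.28 1.19 0.22] twist -0.1
tool y [-0.0085 -0.0117 -0.9999]
```

View pics/w9z.png

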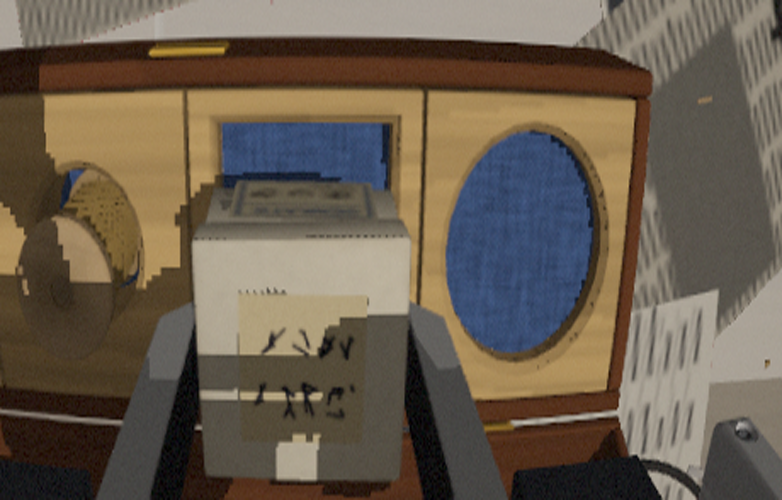

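```bash
python3 - <<'E'
from h import *
s=sensors.sense();q=s["tcp_rot"];p=(np.array([542.4,200.2,106.4]),q)
for u,v,z in ((263.5,208,50),(375.9,208,50),(249,196+0,50),(388,196,50),(140+187/1.7,200,50),(140+424/1.7,200,50)): print(plane("wrist",u,v,z,p).round(1))
zt=106.4-18.4+36
print("box top near corners",plane("wrist",140+194/1.7,160+238/2.5,zt,p).round(1),plane("wrist",140+410/1.7,160+236/2.5,zt,p).round(1))
print("box top far corners",plane("wrist",140+206/1.7,160+474/2.5,zt,p).round(1),plane("wrist",140+398/1.7,160+480/2.5,zt,p).round(1))
E
```

```text
[506.8 163.4  50. ]
[503.5 236.9  50. ]
[499.1 153.7  50. ]
[495.1 244.3  50. ]
[501.7 154.4  50. ]
[497.7 245.4  50. ]
box top near corners [514.3 170.3 124. ] [511.2 229.5 124. ]
box top far corners [566.3 172.8 124. ] [564.9 231.6 124. ]
```

```bash
python3 -m jog '[{"dx":0.45,"dy":1.6,"dz":0.12,"twist":0,"hand":0.55},{"dx":0,"dy":1.5,"dz":0.05,"twist":0,"hand":0.55}]' ; python3 - <<'E'
from h import *
viewer.camera("top")
E
python3 plan.py 546.7 201.5 56 2.5
```

```text
time_s: 12.5
tcp_pos: [548.1, 201.2, 75.7]
tcp_rot: [0.711, 0.012, -0.016, -0.703]
force: [-0.5, 0.2, -1.2]
finger_gap: 61.5
t 12.55 tcp [546.4 200.8  73.6] yaw 2.31 gap 61.3 F [ 0.  -0.2 -3.7]
shift dx dy dz cm [0.05 1.76 0.09] twist -0.2
tool y [-0.0092 -0.012  -0.9999]
```

```bash
python3 -m jog '[{"dx":0.05,"dy":1.0,"dz":0.09,"twist":0,"hand":0.55}]' ; python3 plan.py 546.7 201.5 56 2.5
```

```text
time_s: 12.68
tcp_pos: [547.0, 201.6, 63.0]
tcp_rot: [0.711, 0.011, -0.017, -0.703]
force: [-0.9, 0.6, -0.8]
finger_gap: 61.6
t 12.675 tcp [547.  201.6  63. ] yaw 2.29 gap 61.6 F [-0.9  0.6 -0.8]
shift dx dy dz cm [-0.02  0.7   0.  ] twist -0.2
tool y [-0.0089 -0.0119 -0.9999]
```

```bash
python3 -m jog '[{"dx":0,"dy":0.55,"dz":0,"twist":0,"hand":0.55}]' ; python3 plan.py 546.7 201.5 56 2.5; python3 - <<'E'
from h import *
im,p=shot("wrist","w10.png");im2,_=shot("scene","s10.png")
cv2.imwrite("pics/s10z.png",np.hstack([cv2.resize(im2[110:240,200:360],(400,325)),cv2.resize(im,(400,325))]))
E
```

```text
time_s: 12.8
tcp_pos: [545.9, 201.3, 56.5]
tcp_rot: [0.711, 0.01, -0.018, -0.703]
force: [-3.4, -0.4, 9.5]
finger_gap: 61.6
t 12.8 tcp [545.9 201.3  56.5] yaw 2.29 gap 61.6 F [-3.4 -0.4  9.5]
shift dx dy dz cm [0.08 0.05 0.02] twist -0.2
tool y [-0.0113 -0.0125 -0.9999]
```

View pics/s10z.png

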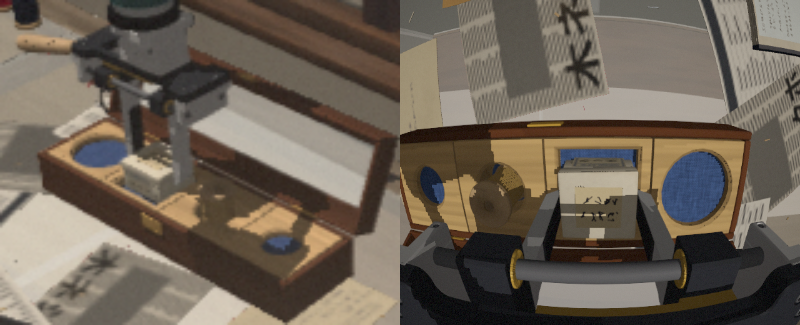

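```bash
python3 -m jog '[{"dx":0,"dy":0,"dz":0,"twist":0,"hand":0.77},{"dx":0,"dy":0,"dz":0,"twist":0,"hand":0.77},{"dx":0,"dy":-2,"dz":0,"twist":0,"hand":0.77},{"dx":0,"dy":-4.5,"dz":0,"twist":0,"hand":0.77},{"dx":-0.5,"dy":-5,"dz":0,"twist":0,"hand":0.77}]' ; python3 - <<'E'
from h import *
im,p=shot("wrist","w11.png");im2,_=shot("scene","s11.png")
cv2.imwrite("pics/s11z.png",np.hstack([cv2.resize(im2[110:240,200:360],(400,325)),cv2.resize(im,(400,325))]))
E
python3 plan.py 557.5 -317 130 2.5
```

```text
time_s: 13.52
tcp_pos: [541.6, 202.4, 172.4]
tcp_rot: [0.712, 0.009, -0.019, -0.702]
force: [1.2, -0.0, -0.1]
finger_gap: 72.3
t 13.625 tcp [545.1 203.5 177.6] yaw 2.32 gap 72.2 F [-0.  -0.7  1. ]
shift dx dy dz cm [ -0.86   5.29 -52.01] twist -0.2
tool y [-0.0023 -0.0102 -0.9999]
```

View pics/s11z.png

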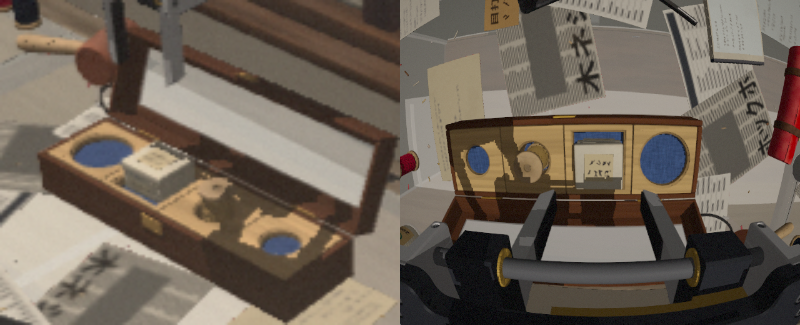

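```bash
python3 -m jog '[{"dx":-0.1,"dy":0,"dz":-4.9,"twist":0,"hand":0.8},{"dx":-0.1,"dy":0,"dz":-4.9,"twist":0,"hand":0.8},{"dx":-0.1,"dy":0,"dz":-4.9,"twist":0,"hand":0.8},{"dx":-0.1,"dy":0,"dz":-4.9,"twist":0,"hand":0.8},{"dx":-0.1,"dy":0,"dz":-4.9,"twist":0,"hand":0.8},{"dx":-0.1,"dy":0,"dz":-4.9,"twist":0,"hand":0.8},{"dx":-0.1,"dy":0,"dz":-4.9,"twist":0,"hand":0.8},{"dx":-0.1,"dy":0,"dz":-4.9,"twist":0,"hand":0.8},{"dx":-0.1,"dy":0.5,"dz":-4.9,"twist":0,"hand":0.8},{"dx":0,"dy":2,"dz":-4.5,"twist":0,"hand":0.8},{"dx":0,"dy":2,"dz":-2,"twist":0,"hand":0.8}]' ; python3 - <<'E'
from h import *
viewer.camera("top");viewer.camera("top")
im,p=shot("wrist","w12.png");print(p[0],proj("wrist",(557.5,-317,27),p))
E
python3 plan.py 557.5 -317 13 2.5
```

```text
time_s: 15.0
tcp_pos: [559.3, -316.4, 133.4]
tcp_rot: [0.71, 0.018, -0.015, -0.703]
force: [1.1, 0.0, 0.6]
finger_gap: 75.3
[ 557.79897051 -314.65081179  131.25613129] [314.43488304 240.41191216]
t 15.15 tcp [ 558.5 -313.2  132.7] yaw 2.66 gap 75.6 F [-1.1 -0.6 -0. ]
shift dx dy dz cm [-0.12 11.98 -0.29] twist 0.2
tool y [ 0.0013 -0.0064 -1.    ]
```

View pics/w12.png

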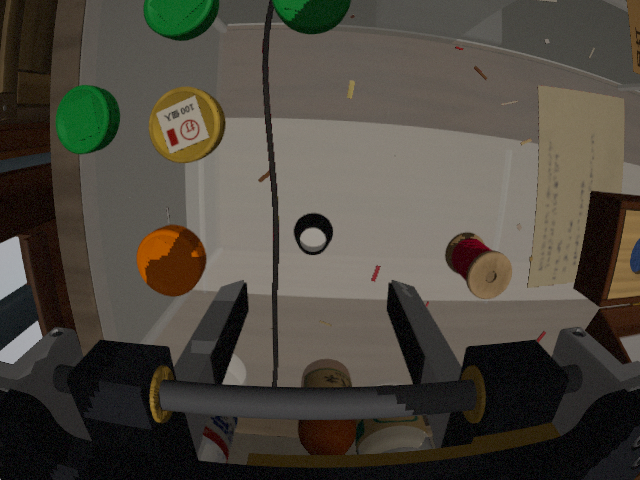

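```bash
python3 -m jog '[{"dx":-0.2,"dy":3.5,"dz":-0.35,"twist":0,"hand":0.7},{"dx":-0.1,"dy":3.5,"dz":-0.1,"twist":0,"hand":0.7}]' ; python3 - <<'E'
from h import *
for i in range(2): viewer.camera("top")
E
python3 plan.py 557.3 -317.8 13 2.5
```

```text
time_s: 15.4
tcp_pos: [559.1, -315.9, 65.9]
tcp_rot: [0.71, 0.02, -0.014, -0.704]
force: [-0.6, -0.3, 0.8]
finger_gap: 66.1
t 15.5 tcp [ 556.6 -314.1   63. ] yaw 2.83 gap 66.4 F [ 0.3  1.  -0.3]
shift dx dy dz cm [ 0.04  5.01 -0.35] twist 0.3
tool y [ 0.0021 -0.0045 -1.    ]
```

```bash
python3 -m jog '[{"dx":-0.05,"dy":2.5,"dz":-0.4,"twist":0,"hand":0.65},{"dx":-0.1,"dy":1.8,"dz":-0.1,"twist":0,"hand":0.6}]' ; python3 - <<'E'
from h import *
for i in range(2): viewer.camera("top")
shot("wrist","w13.png")
E
python3 plan.py 557.3 -317.8 13 2.5
```

```text
time_s: 15.75
tcp_pos: [558.8, -317.6, 24.2]
tcp_rot: [0.71, 0.021, -0.016, -0.704]
force: [-0.3, -0.4, 0.0]
finger_gap: 56.9
t 15.9 tcp [ 558.7 -317.8   24.3] yaw 3.01 gap 56.2 F [0.2 0.5 0.6]
shift dx dy dz cm [-0.14  1.13  0.02] twist 0.5
tool y [ 0.0077 -0.0074 -0.9999]
```

View pics/w13.png

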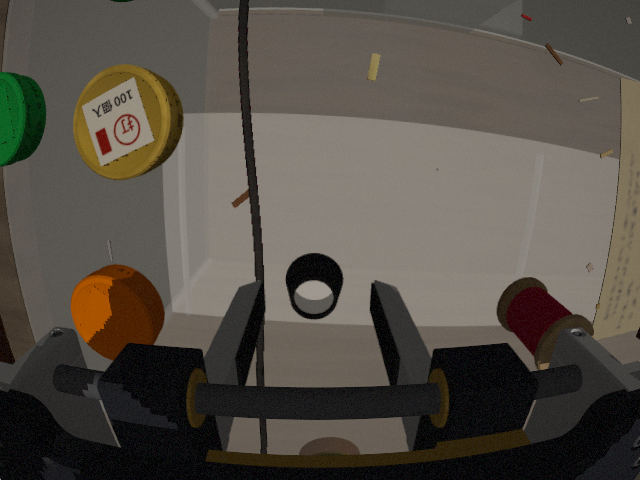

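```bash
python3 - <<'E'
from h import *
s=sensors.sense();p=(s["tcp_pos"],s["tcp_rot"])
print(plane("wrist",315,295,27,p),plane("wrist",314.5,319,27,p),p[0])
E
python3 -m jog '[{"dx":-0.1,"dy":1.1,"dz":0,"twist":0,"hand":0.6}]'; python3 - <<'E'
from h import *
for i in range(2): viewer.camera("top")
E
python3 plan.py 557.3 -317.8 13 2.5
```

```text
[ 556.1832806  -318.51879009   27.        ] [ 570.65041176 -318.05923185   27.        ] [ 558.65968008 -317.84693682   24.32937255]
time_s: 16.02
tcp_pos: [559.6, -318.4, 15.6]
tcp_rot: [0.71, 0.023, -0.015, -0.703]
force: [0.6, 0.7, -0.4]
finger_gap: 56.5
t 16.125 tcp [ 557.6 -317.4   13.4] yaw 3.04 gap 56.3 F [-0.4  0.8 -0.1]
shift dx dy dz cm [-0.03  0.04 -0.04] twist 0.5
tool y [ 0.0074 -0.007  -0.9999]
```

```bash
python3 -m jog '[{"dx":0,"dy":0,"dz":0,"twist":0,"hand":0.2},{"dx":0,"dy":0,"dz":0,"twist":0,"hand":0.2},{"dx":0,"dy":0,"dz":0,"twist":0,"hand":0.2}]' 25; python3 - <<'E'
from h import *
for i in range(2): viewer.camera("top")
shot("wrist","w14.png")
E
python3 plan.py 557.3 -317.8 13 2.5
```

```text
time_s: 16.5
tcp_pos: [558.1, -317.7, 14.4]
tcp_rot: [0.71, 0.022, -0.016, -0.704]
force: [-0.4, -0.4, -0.3]
finger_gap: 29.9
t 16.65 tcp [ 558.1 -317.7   14.3] yaw 3.03 gap 26.6 F [-0.3 -0.5  0.5]
shift dx dy dz cm [-0.08  0.13 -0.01] twist 0.5
tool y [ 0.0086 -0.0078 -0.9999]
```

View pics/w14.png

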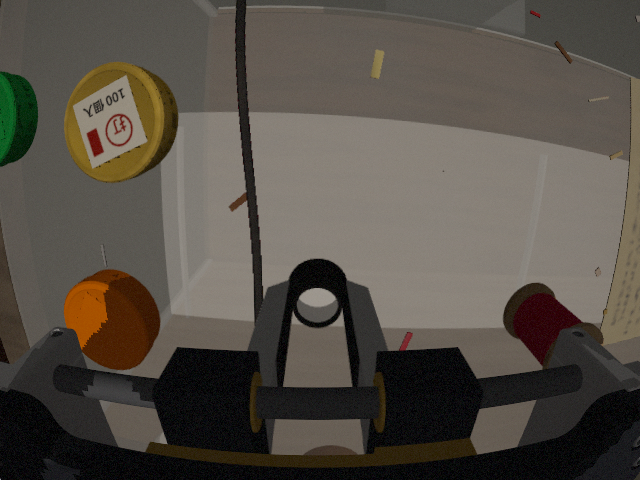

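```bash
python3 -m jog '[{"dx":0,"dy":-1.5,"dz":0,"twist":0,"hand":0.2},{"dx":0,"dy":-3,"dz":0,"twist":0,"hand":0.2}]'; python3 - <<'E'
from h import *
shot("wrist","w15.png");a,_=shot("scene","s15.png");cv2.imwrite("pics/s15z.png",cv2.resize(a[180:300,350:500],None,fx=4,fy=4))
E
python3 plan.py 557.3 -317.8 13 2.5
```

```text
time_s: 16.9
tcp_pos: [555.9, -316.1, 58.6]
tcp_rot: [0.708, 0.02, -0.017, -0.705]
force: [0.2, -0.4, 0.8]
finger_gap: 26.5
t 17.0 tcp [ 559.  -318.3   62.5] yaw 3.03 gap 27.2 F [ 0.2  0.1 -0.8]
shift dx dy dz cm [-0.22  4.95  0.11] twist 0.5
tool y [ 0.0119 -0.0102 -0.9999]
```

View pics/w15.png

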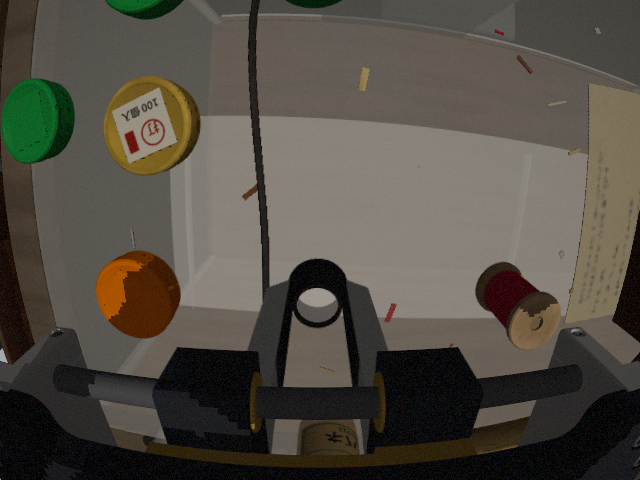

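View pics/s15z.png

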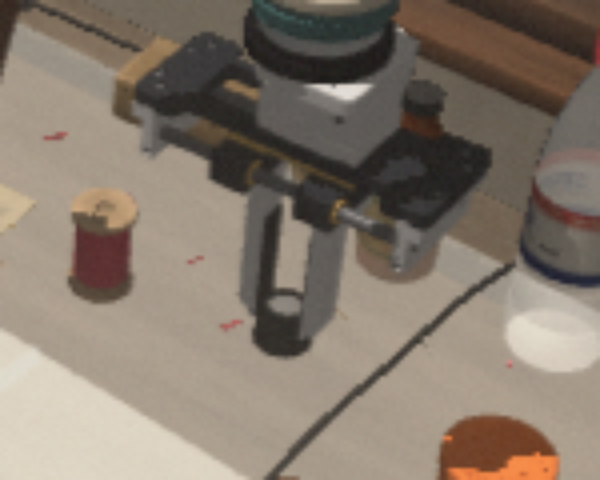

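```bash
python3 -m jog '[{"dx":0,"dy":-3.5,"dz":0,"twist":0,"hand":0.2},{"dx":0,"dy":-3.5,"dz":0,"twist":0.5,"hand":0.2},{"dx":0.1,"dy":0,"dz":4.8,"twist":0,"hand":0.2},{"dx":0.1,"dy":0,"dz":4.8,"twist":0,"hand":0.2},{"dx":0.1,"dy":0,"dz":4.8,"twist":0,"hand":0.2},{"dx":0.1,"dy":0,"dz":4.8,"twist":0,"hand":0.2},{"dx":0.1,"dy":0,"dz":4.8,"twist":0,"hand":0.2},{"dx":0.1,"dy":0,"dz":4.8,"twist":0,"hand":0.2},{"dx":0.1,"dy":0,"dz":4,"twist":0,"hand":0.2},{"dx":0.1,"dy":0,"dz":1,"twist":0,"hand":0.2}]'; python3 - <<'E'
from h import *
for i in range(2): viewer.camera("top")
E
python3 plan.py 551 18 90 2.5
```

```text
time_s: 18.25
tcp_pos: [550.7, 29.1, 128.0]
tcp_rot: [0.711, 0.018, -0.01, -0.703]
force: [0.8, 1.0, -1.5]
finger_gap: 26.8
t 18.35 tcp [551.2  27.6 128.1] yaw 2.23 gap 27.0 F [-0.  -0.5  0.3]
shift dx dy dz cm [-0.1   3.82 -0.92] twist -0.3
tool y [ 0.0131 -0.0106 -0.9999]
```

```bash
python3 -m jog '[{"dx":-0.1,"dy":1,"dz":-1,"twist":-0.3,"hand":0.2}]'; python3 - <<'E'
from h import *
for i in range(3): viewer.camera("top")
im,p=shot("wrist","w16.png");print(p[0],proj("wrist",(551.2,18.6,50),p),proj("wrist",(551.2,18.6,40),p))
cv2.imwrite("pics/w16z.png",cv2.resize(im[190:340,200:440],None,fx=3.3,fy=3.3,interpolation=2))
E
python3 plan.py 551 18 90 2.5
```

```text
time_s: 18.48
tcp_pos: [551.6, 16.4, 118.4]
tcp_rot: [0.711, 0.021, -0.011, -0.703]
force: [-0.5, -0.2, -0.7]
finger_gap: 26.7
[550.04597403  15.63907512 117.16063468] [321.62211554 256.79805193] [321.62830381 252.15088572]
t 18.675 tcp [550.4  16.  117.6] yaw 2.39 gap 26.8 F [0.  0.8 0. ]
shift dx dy dz cm [0.04 2.75 0.23] twist -0.1
tool y [ 0.0118 -0.0107 -0.9999]
```

View pics/w16z.png

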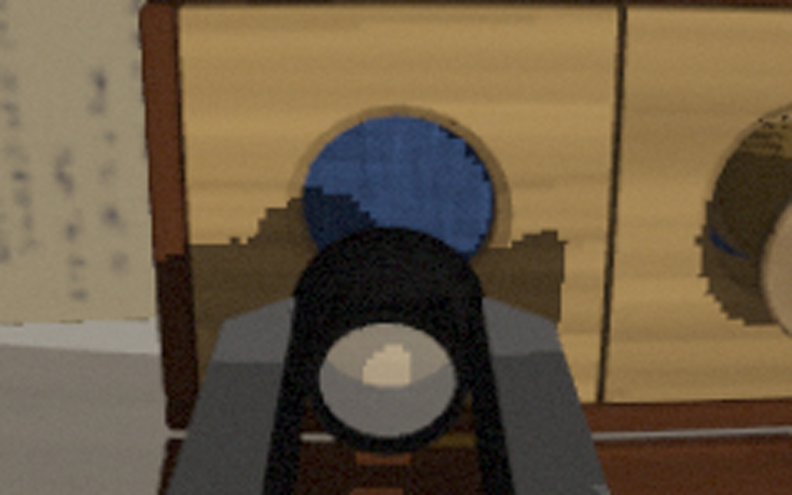

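```bash
python3 - <<'E'
from h import *
s=sensors.sense();p=(np.array([550.05,15.65,117.2]),s["tcp_rot"])
print("hole centre",plane("wrist",321.2,221.8,50,p)+[24.5,1,0],"loupe bottom",plane("wrist",317.7,259.1,117.2-14.3,p)+[17,.7,0], "tcp",p[0])
E
```

```text
hole centre [550.40206162  18.18273702  50.        ] loupe bottom [550.64108824  16.3589459  102.9       ] tcp [550.05  15.65 117.2 ]
```

```bash
python3 -m jog '[{"dx":0,"dy":2.2,"dz":0.15,"twist":0,"hand":0.2},{"dx":-0.1,"dy":1.9,"dz":0.05,"twist":0,"hand":0.2}]'; python3 - <<'E'
from h import *
viewer.camera("top")
E
python3 plan.py 550.2 17.7 54.3 2.5
```

```text
time_s: 18.92
tcp_pos: [552.0, 15.5, 77.4]
tcp_rot: [0.711, 0.019, -0.008, -0.703]
force: [1.0, -0.5, 0.4]
finger_gap: 26.7
t 18.975 tcp [550.2  15.5  75.1] yaw 2.21 gap 26.7 F [-0.6 -0.5 -1.6]
shift dx dy dz cm [-0.02  2.08  0.24] twist -0.3
tool y [ 0.0125 -0.0109 -0.9999]
```

```bash
python3 -m jog '[{"dx":0,"dy":1.0,"dz":0.24,"twist":0,"hand":0.2}]'; python3 plan.py 550.2 17.7 54.3 2.5
```

```text
time_s: 19.1
tcp_pos: [551.0, 17.2, 65.3]
tcp_rot: [0.711, 0.018, -0.008, -0.703]
force: [-0.4, -0.1, -0.7]
finger_gap: 27.0
t 19.1 tcp [551.   17.2  65.3] yaw 2.15 gap 27.0 F [-0.4 -0.1 -0.7]
shift dx dy dz cm [-0.1   1.1   0.07] twist -0.4
tool y [ 0.014  -0.011  -0.9998]
```

```bash
python3 -m jog '[{"dx":-0.1,"dy":0.7,"dz":0.07,"twist":0,"hand":0.2},{"dx":-0.05,"dy":0.35,"dz":0,"twist":0,"hand":0.2}]'; python3 plan.py 550.2 17.7 54.3 2.5;  python3 - <<'E'
from h import *
im,p=shot("wrist","w17.png");im2,_=shot("scene","s17.png")
cv2.imwrite("pics/s17z.png",np.hstack([cv2.resize(im2[110:240,200:360],(400,325)),cv2.resize(im,(400,325))]))
E
```

```text
time_s: 19.35
tcp_pos: [549.7, 17.5, 54.2]
tcp_rot: [0.711, 0.018, -0.008, -0.703]
force: [0.5, -0.1, 11.2]
finger_gap: 26.9
t 19.35 tcp [549.7  17.5  54.2] yaw 2.11 gap 26.9 F [ 0.5 -0.1 11.2]
shift dx dy dz cm [ 0.05 -0.01  0.02] twist -0.4
tool y [ 0.0139 -0.0109 -0.9998]
```

View pics/s17z.png

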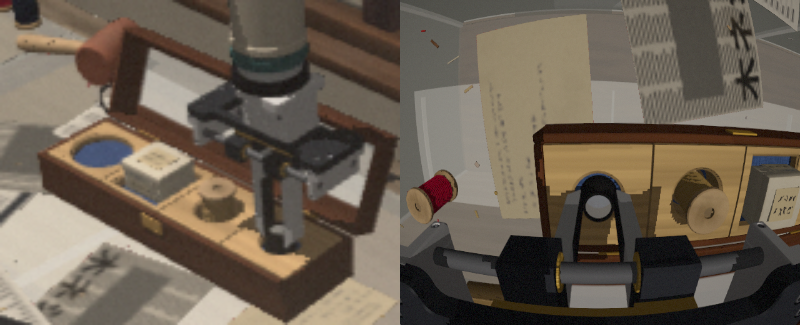

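```bash
python3 -m jog '[{"dx":0,"dy":0,"dz":0,"twist":0,"hand":0.5},{"dx":0,"dy":0,"dz":0,"twist":0,"hand":0.5},{"dx":0,"dy":-2,"dz":0,"twist":0,"hand":0.5},{"dx":0,"dy":-4.5,"dz":0,"twist":0,"hand":0.5},{"dx":-0.5,"dy":-3,"dz":0,"twist":0,"hand":0.6}]' ; python3 - <<'E'
from h import *
im,p=shot("wrist","w18.png");im2,_=shot("scene","s18.png")
cv2.imwrite("pics/s18z.png",np.hstack([cv2.resize(im2[110:240,200:360],(400,325)),cv2.resize(im,(400,325))]))
E
python3 plan.py 468 -425 120 2.5
```

```text
time_s: 20.08
tcp_pos: [542.6, 18.6, 150.5]
tcp_rot: [0.711, 0.017, -0.009, -0.703]
force: [0.1, -0.9, 0.5]
finger_gap: 53.4
t 20.175 tcp [543.7  18.5 152. ] yaw 2.14 gap 56.3 F [-0.2 -0.9 -0.7]
shift dx dy dz cm [ -9.27   3.58 -44.  ] twist -0.4
tool y [ 0.0153 -0.0111 -0.9998]
```

View pics/s18z.png

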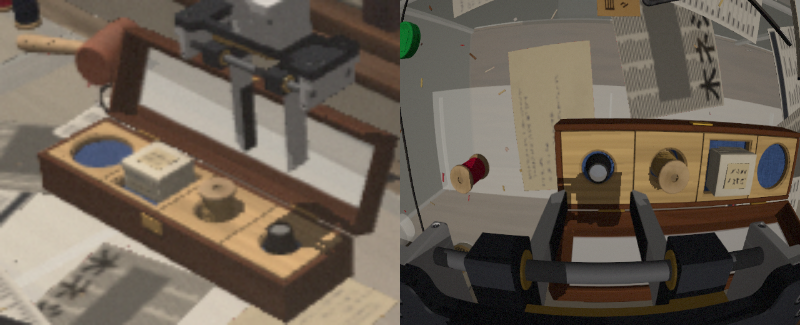

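```bash
python3 -m jog '[{"dx":-1.1,"dy":0,"dz":-5.2,"twist":0,"hand":0.85},{"dx":-1.1,"dy":0,"dz":-5.2,"twist":0,"hand":0.85},{"dx":-1.1,"dy":0,"dz":-5.2,"twist":0,"hand":0.85},{"dx":-1.1,"dy":0,"dz":-5.2,"twist":0,"hand":0.85},{"dx":-1.1,"dy":0,"dz":-5.2,"twist":0,"hand":0.85},{"dx":-1.1,"dy":0,"dz":-5.2,"twist":0,"hand":0.85},{"dx":-1.1,"dy":0,"dz":-5.2,"twist":0,"hand":0.85},{"dx":-1.1,"dy":0.5,"dz":-5,"twist":0,"hand":0.85},{"dx":-0.5,"dy":1,"dz":-2,"twist":0,"hand":0.85}]' ; python3 - <<'E'
from h import *
for i in range(2): viewer.camera("top")
im,p=shot("wrist","w19.png");print(p[0],proj("wrist",(467.5,-425,25),p))
E
python3 plan.py 468 -425 13 2.5
```

```text
time_s: 21.3
tcp_pos: [465.0, -428.8, 129.3]
tcp_rot: [0.709, 0.019, -0.011, -0.705]
force: [-0.4, 0.5, -0.4]
finger_gap: 80.0
[ 464.25522393 -426.72836459  127.90202363] [318.78295324 244.24252027]
t 21.45 tcp [ 464.9 -425.1  128.8] yaw 2.5 gap 79.8 F [0.8 1.  0.1]
shift dx dy dz cm [2.000e-01 1.158e+01 1.000e-02] twist -0.0
tool y [ 0.0094 -0.0013 -1.    ]
```

View pics/w19.png

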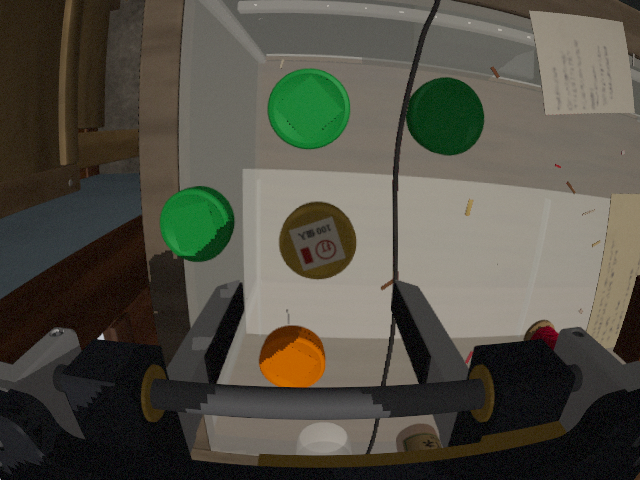

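```bash
python3 -m jog '[{"dx":0,"dy":3.5,"dz":-0.15,"twist":0,"hand":0.85},{"dx":-0.1,"dy":3.5,"dz":-0.1,"twist":0,"hand":0.85}]' ; python3 - <<'E'
from h import *
for i in range(2): viewer.camera("top")
E
python3 plan.py 465.7 -426 13 2.5
```

```text
time_s: 21.7
tcp_pos: [467.8, -425.2, 60.7]
tcp_rot: [0.708, 0.021, -0.011, -0.705]
force: [0.3, 0.3, 0.3]
finger_gap: 79.8
t 21.8 tcp [ 465.6 -422.8   57.8] yaw 2.66 gap 79.7 F [-0.9  0.9 -0.2]
shift dx dy dz cm [-0.04  4.48 -0.33] twist 0.2
tool y [ 0.0089  0.0023 -1.    ]
```

```bash
python3 -m jog '[{"dx":-0.1,"dy":2.2,"dz":-0.4,"twist":0,"hand":0.85},{"dx":-0.15,"dy":1.4,"dz":-0.15,"twist":0,"hand":0.85}]' ; python3 - <<'E'
from h import *
for i in range(2): viewer.camera("top")
im,p=shot("wrist","w20.png");print(p[0])
E
python3 plan.py 465.7 -426 13 2.5
```

```text
time_s: 22.05
tcp_pos: [466.4, -426.6, 24.4]
tcp_rot: [0.707, 0.022, -0.013, -0.707]
force: [0.1, -0.3, -0.6]
finger_gap: 79.8
[ 465.87796572 -426.76430074   23.93358229]
t 22.2 tcp [ 466.2 -427.4   24.7] yaw 2.81 gap 79.4 F [ 0.1 -0.8 -0.1]
shift dx dy dz cm [-0.06  1.16  0.15] twist 0.3
tool y [ 1.240e-02 -6.000e-04 -9.999e-01]
```

View pics/w20.png

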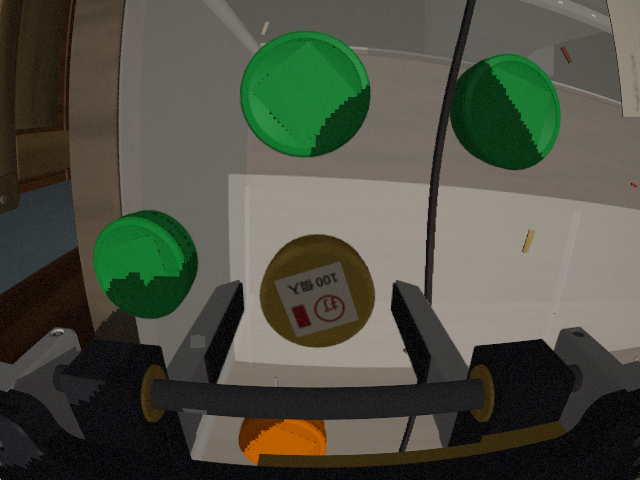

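```bash
python3 - <<'E'
from h import *
s=sensors.sense();p=(np.array([466,-427,24.3]),s["tcp_rot"])
print(plane("wrist",317.5,347,25,p)-[31,0,0])
E
python3 -m jog '[{"dx":-0.05,"dy":1.15,"dz":0.1,"twist":0,"hand":0.85}]' ; python3 - <<'E'
from h import *
for i in range(2): viewer.camera("top")
E
python3 plan.py 465.7 -426.5 13 2.5
```

```text
[ 466.56129088 -424.67324475   25.        ]
time_s: 22.32
tcp_pos: [467.1, -427.5, 14.8]
tcp_rot: [0.708, 0.023, -0.012, -0.705]
force: [0.9, 0.2, -0.4]
finger_gap: 80.6
t 22.425 tcp [ 465.4 -425.7   12.6] yaw 2.81 gap 79.9 F [-0.   0.  -0.2]
shift dx dy dz cm [ 0.02 -0.04 -0.08] twist 0.3
tool y [ 1.160e-02  5.000e-04 -9.999e-01]
```

```bash
python3 -m jog '[{"dx":0.1,"dy":-0.05,"dz":0,"twist":0,"hand":0.55},{"dx":0,"dy":0,"dz":0,"twist":0,"hand":0.55},{"dx":0,"dy":0,"dz":0,"twist":0,"hand":0.55}]' 25; python3 - <<'E'
from h import *
viewer.camera("top")
shot("wrist","w21.png")
E
python3 plan.py 465.7 -426 13 2.5
```

```text
time_s: 22.8
tcp_pos: [466.6, -426.0, 13.6]
tcp_rot: [0.707, 0.022, -0.013, -0.707]
force: [0.8, -0.0, -1.4]
finger_gap: 61.8
t 22.9 tcp [ 466.6 -426.    13.6] yaw 2.8 gap 61.9 F [-0.5  0.2 -0.2]
shift dx dy dz cm [-0.09  0.06  0.  ] twist 0.3
tool y [ 0.012  -0.     -0.9999]
```

View pics/w21.png

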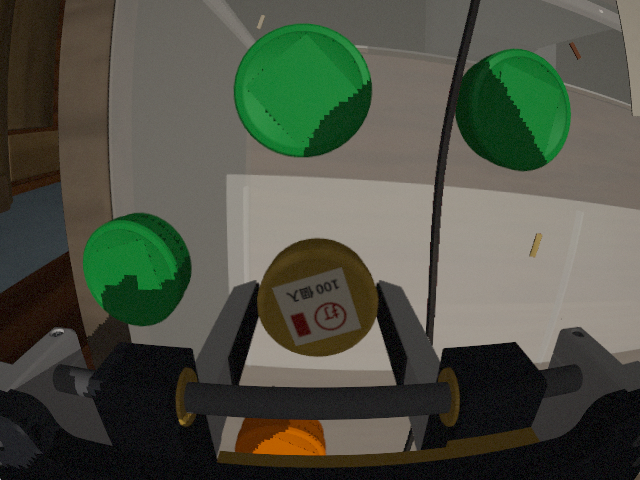

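```bash
python3 -m jog '[{"dx":0,"dy":-2,"dz":0,"twist":0,"hand":0.55},{"dx":0,"dy":-4,"dz":0,"twist":0,"hand":0.55},{"dx":0,"dy":-4,"dz":0,"twist":0,"hand":0.55},{"dx":0,"dy":-2,"dz":0,"twist":0.2,"hand":0.55},{"dx":0.7,"dy":0,"dz":4,"twist":0,"hand":0.55},{"dx":0.7,"dy":0,"dz":5,"twist":0,"hand":0.55},{"dx":0.7,"dy":0,"dz":5,"twist":0,"hand":0.55},{"dx":0.7,"dy":0,"dz":5,"twist":0,"hand":0.55},{"dx":0.7,"dy":0,"dz":5,"twist":0,"hand":0.55},{"dx":0.7,"dy":0,"dz":5,"twist":0,"hand":0.55},{"dx":0.7,"dy":0,"dz":5,"twist":0,"hand":0.55},{"dx":0.7,"dy":0,"dz":5,"twist":0,"hand":0.55},{"dx":0.7,"dy":0,"dz":5,"twist":0,"hand":0.55}]' ; python3 plan.py 539 295 140 2.5
```

```text
time_s: 24.52
tcp_pos: [510.0, 25.4, 137.6]
tcp_rot: [0.707, 0.018, -0.008, -0.707]
force: [-0.0, -1.6, -0.3]
finger_gap: 61.5
t 24.525 tcp [510.   25.4 137.6] yaw 2.07 gap 61.5 F [-0.  -1.6 -0.3]
shift dx dy dz cm [ 3.87 -0.2  26.84] twist -0.4
tool y [ 0.0148 -0.     -0.9999]
```

```bash
python3 -m jog '[{"dx":0.65,"dy":-0.2,"dz":4.7,"twist":0,"hand":0.55},{"dx":0.65,"dy":-0.2,"dz":4.7,"twist":0,"hand":0.55},{"dx":0.65,"dy":0,"dz":4.7,"twist":0,"hand":0.55},{"dx":0.65,"dy":0,"dz":4.7,"twist":0,"hand":0.55},{"dx":0.65,"dy":0,"dz":4.5,"twist":0,"hand":0.55},{"dx":0.6,"dy":0,"dz":2.5,"twist":0,"hand":0.55}]' ;  python3 - <<'E'
from h import *
for i in range(2): viewer.camera("top")
E
python3 plan.py 539 295 110 2.5
```

```text
time_s: 25.28
tcp_pos: [538.1, 295.2, 142.3]
tcp_rot: [0.707, 0.019, -0.008, -0.707]
force: [0.8, 0.0, -0.8]
finger_gap: 61.8
t 25.375 tcp [538.6 295.7 142.1] yaw 2.29 gap 61.7 F [-0.5 -1.  -1.5]
shift dx dy dz cm [-0.01  3.21 -0.07] twist -0.2
tool y [ 0.0164  0.001  -0.9999]
```

```bash
python3 -m jog '[{"dx":0,"dy":2.4,"dz":0,"twist":0,"hand":0.55}]' ;  python3 - <<'E'
from h import *
for i in range(3): viewer.camera("top")
im,p=shot("wrist","w22.png");print(p[0],proj("wrist",(539.3,295.2,50),p))
cv2.imwrite("pics/w22z.png",cv2.resize(im[180:360,200:440],None,fx=3.3,fy=3.3,interpolation=2))
E
python3 plan.py 539 295 110 2.5
```

```text
time_s: 25.5
tcp_pos: [540.1, 295.9, 119.5]
tcp_rot: [-0.706, -0.022, 0.007, 0.707]
force: [-0.2, 0.1, -1.5]
finger_gap: 61.9
[537.63667952 294.23788084 116.97252831] [317.81199122 257.22231203]
t 25.7 tcp [538.5 294.6 118. ] yaw 2.25 gap 62.0 F [-0.3 -0.1 -0.2]
shift dx dy dz cm [0.04 0.8  0.04] twist -0.2
tool y [ 0.0151 -0.     -0.9999]
```

View pics/w22z.png

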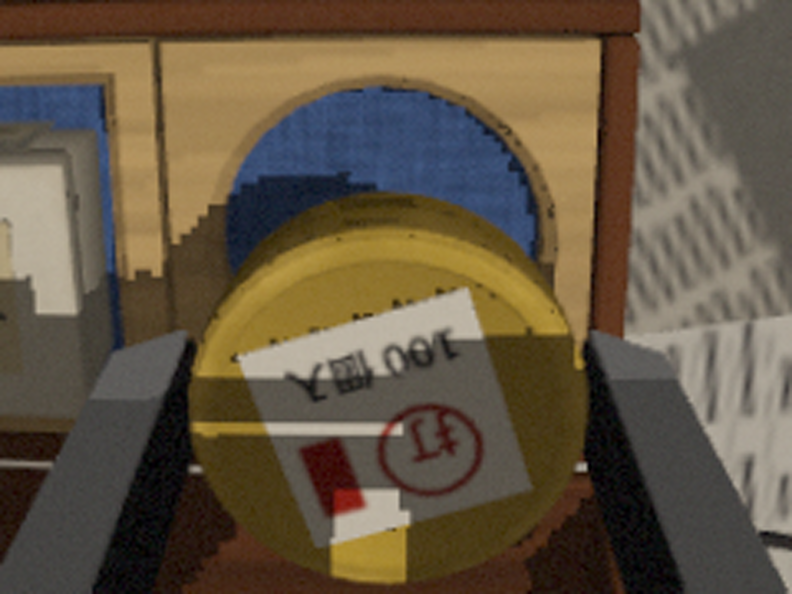

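```bash
python3 - <<'E'
from h import *
s=sensors.sense();p=(np.array([537.8,294.3,117.2]),s["tcp_rot"])
print("hole centre",plane("wrist",316.7,202.7,50,p)+[38,1.6,0],"tin bottom",plane("wrist",317.6,238.5,103.6,p)+[31,1.3,0], "tcp",p[0])
E
```

```text
hole centre [538.66818291 294.61477413  50.        ] tin bottom [540.27179728 295.26326474 103.6       ] tcp [537.8 294.3 117.2]
```

```bash
python3 -m jog '[{"dx":0,"dy":2.2,"dz":-0.05,"twist":0,"hand":0.55},{"dx":-0.1,"dy":1.9,"dz":0,"twist":0,"hand":0.55}]'; python3 - <<'E'
from h import *
viewer.camera("top")
E
python3 plan.py 538 294.2 53.6 2.5
```

```text
time_s: 25.95
tcp_pos: [541.1, 293.4, 80.2]
tcp_rot: [-0.706, -0.021, 0.005, 0.708]
force: [-0.5, -0.1, -0.7]
finger_gap: 61.7
t 26.0 tcp [539.7 292.8  78. ] yaw 2.16 gap 61.7 F [ 0.2 -0.8 -2.4]
shift dx dy dz cm [-0.21  2.43  0.14] twist -0.3
tool y [ 1.870e-02  7.000e-04 -9.998e-01]
```

```bash
python3 -m jog '[{"dx":-0.2,"dy":1.2,"dz":0.16,"twist":0,"hand":0.55}]'; python3 plan.py 538 294.2 53.6 2.5
```

```text
time_s: 26.12
tcp_pos: [539.1, 294.2, 67.2]
tcp_rot: [-0.706, -0.021, 0.005, 0.707]
force: [0.4, 0.2, -1.2]
finger_gap: 61.6
t 26.125 tcp [539.1 294.2  67.2] yaw 2.11 gap 61.6 F [ 0.4  0.2 -1.2]
shift dx dy dz cm [-0.14  1.35  0.  ] twist -0.4
tool y [ 0.0215  0.0017 -0.9998]
```

```bash
python3 -m jog '[{"dx":-0.15,"dy":0.8,"dz":0,"twist":0,"hand":0.55},{"dx":-0.05,"dy":0.5,"dz":0,"twist":0,"hand":0.55}]'; python3 plan.py 538 294.2 53.6 2.5;  python3 - <<'E'
from h import *
im,p=shot("wrist","w23.png");im2,_=shot("scene","s23.png")
cv2.imwrite("pics/s23z.png",np.hstack([cv2.resize(im2[110:240,200:360],(400,325)),cv2.resize(im,(400,325))]))
E
```

```text
time_s: 26.38
tcp_pos: [537.5, 293.9, 54.1]
tcp_rot: [-0.706, -0.021, 0.005, 0.707]
force: [0.1, 0.3, -1.4]
finger_gap: 61.8
t 26.375 tcp [537.5 293.9  54.1] yaw 2.09 gap 61.8 F [ 0.1  0.3 -1.4]
shift dx dy dz cm [0.05 0.05 0.03] twist -0.4
tool y [ 0.0221  0.0019 -0.9998]
```

View pics/s23z.png

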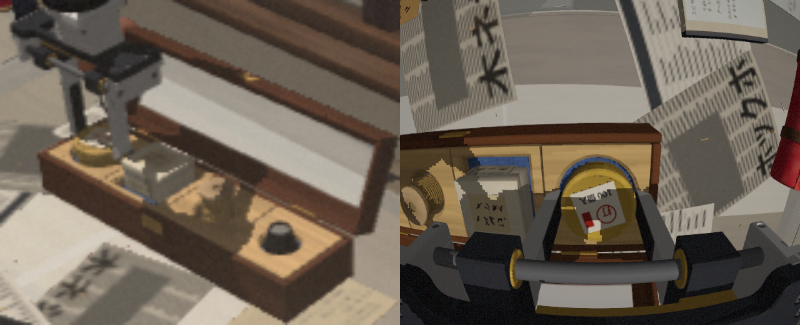

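```bash
python3 -m jog '[{"dx":0,"dy":0.1,"dz":0,"twist":0,"hand":0.76},{"dx":0,"dy":0,"dz":0,"twist":0,"hand":0.76},{"dx":0,"dy":-2,"dz":0,"twist":0,"hand":0.76},{"dx":0,"dy":-5,"dz":0,"twist":0,"hand":0.76},{"dx":-0.5,"dy":-6,"dz":0,"twist":0,"hand":0.7},{"dx":-0.5,"dy":-5,"dz":-2,"twist":0,"hand":0.4},{"dx":-0.5,"dy":-3,"dz":-5,"twist":0,"hand":0}]' ; python3 - <<'E'
from h import *
viewer.camera("top")
im,p=shot("wrist","w24.png");im2,_=shot("scene","s24.png");shot("top","t24.png")
cv2.imwrite("pics/s24z.png",cv2.resize(im2[90:240,200:390],None,fx=4,fy=4,interpolation=2))
E
python3 plan.py 640 155 200 2.5
```

```text
time_s: 27.35
tcp_pos: [520.1, 224.3, 267.8]
tcp_rot: [-0.707, -0.022, 0.007, 0.707]
force: [-0.1, -0.9, -0.4]
finger_gap: 48.9
t 27.55 tcp [519.5 223.1 265.5] yaw 2.09 gap 33.1 F [-0.2  0.9  0. ]
shift dx dy dz cm [11.67  6.76 -7.24] twist -0.4
tool y [ 1.770e-02  8.000e-04 -9.998e-01]
```

View pics/s24z.png

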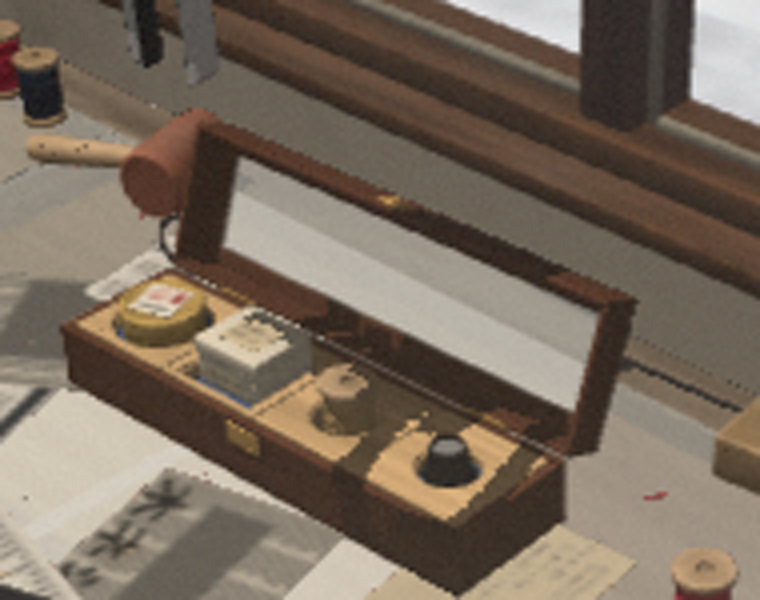

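View pics/w24.png

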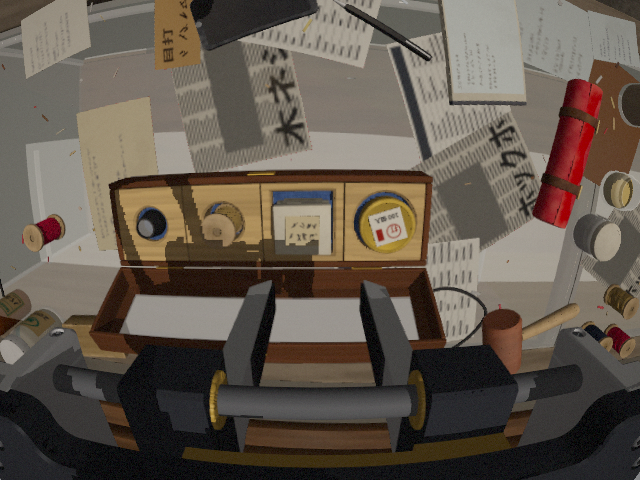

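```bash
python3 - <<'E'
from h import *
for u,v in ((200,112),(200,122),(200,97),(200,80),(200,62),(200,42)):
    print((u,v),[plane("top",u,v,z).round(0)[:2].tolist() for z in (0,100,200)])
for u,v in ((199,157),): print(plane("top",u,v,150))
a=cv2.imread("pics/t24.png");cv2.imwrite("pics/t24z.png",cv2.resize(a[0:260,80:420],None,fx=2.3,fy=2.3))
b=cv2.imread("pics/s24.png");cv2.imwrite("pics/s24y.png",cv2.resize(b[0:300,100:500],None,fx=2,fy=2))
E
```

```text
(200, 112) [[815.0, 190.0], [777.0, 168.0], [739.0, 147.0]]
(200, 122) [[787.0, 190.0], [751.0, 168.0], [715.0, 147.0]]
(200, 97) [[859.0, 190.0], [817.0, 169.0], [776.0, 147.0]]
(200, 80) [[909.0, 190.0], [863.0, 169.0], [818.0, 147.0]]
(200, 62) [[962.0, 190.0], [912.0, 169.0], [863.0, 147.0]]
(200, 42) [[1021.0, 191.0], [967.0, 169.0], [913.0, 147.0]]
[644.70238661 159.85055139 150.        ]
```

View pics/t24z.png

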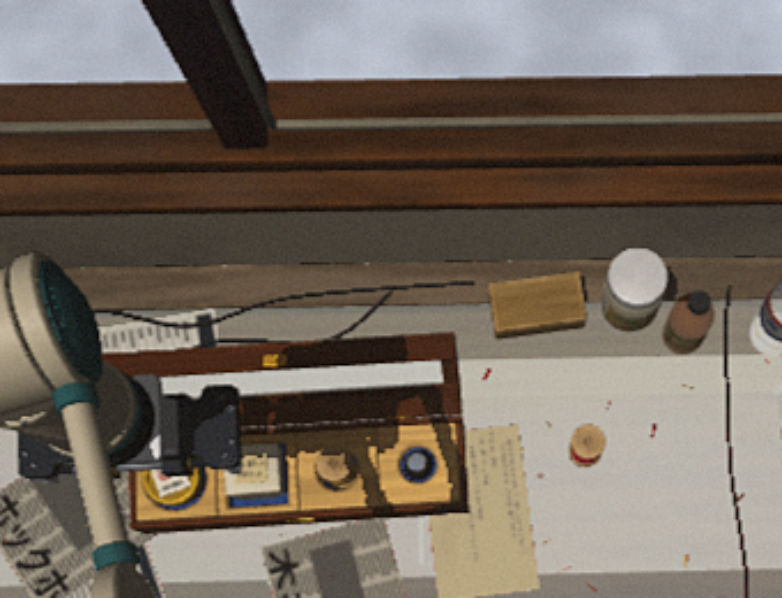

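View pics/s24y.png

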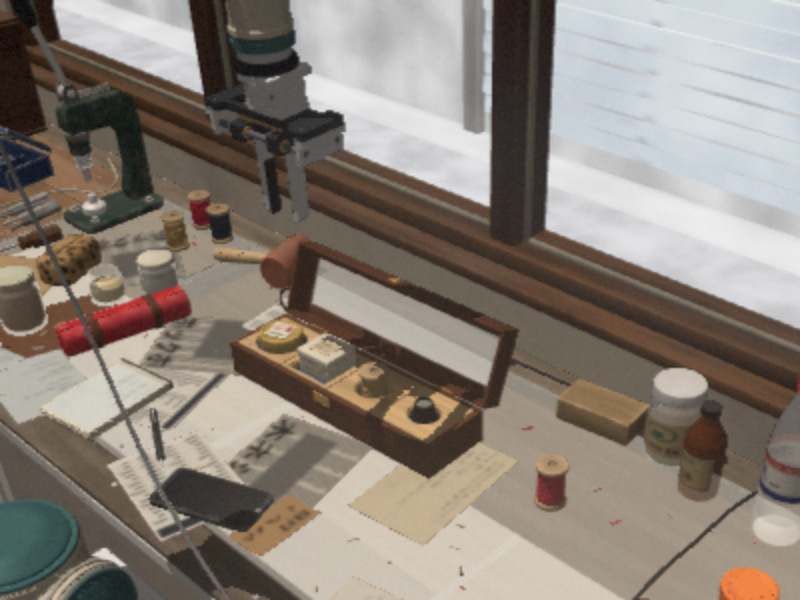

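```bash
python3 -m jog '[{"dx":4.7,"dy":0.3,"dz":-1.7,"twist":0,"hand":0},{"dx":4.7,"dy":0.3,"dz":-1.7,"twist":0,"hand":0},{"dx":4.7,"dy":0.3,"dz":-1.7,"twist":0,"hand":0},{"dx":4.2,"dy":0.3,"dz":-1.5,"twist":0,"hand":0}]' ; python3 - <<'E'
from h import *
viewer.camera("top");viewer.camera("top")
im,p=shot("wrist","w25.png");im2,_=shot("scene","s25.png")
cv2.imwrite("pics/s25z.png",np.hstack([cv2.resize(im2[0:240,150:430],(400,343)),cv2.resize(im,(400,343))]))
E
python3 plan.py 710 162 125 2.5
```

```text
time_s: 28.05
tcp_pos: [705.1, 169.4, 250.4]
tcp_rot: [-0.706, -0.019, 0.013, 0.708]
force: [-0.5, 0.8, -0.8]
finger_gap: 0.2
t 28.25 tcp [703.7 169.3 249.7] yaw 2.48 gap 0.3 F [-0.8 -0.8  0.3]
shift dx dy dz cm [ 0.52 12.47 -0.8 ] twist -0.0
tool y [ 0.0064  0.0039 -1.    ]
```

View pics/s25z.png

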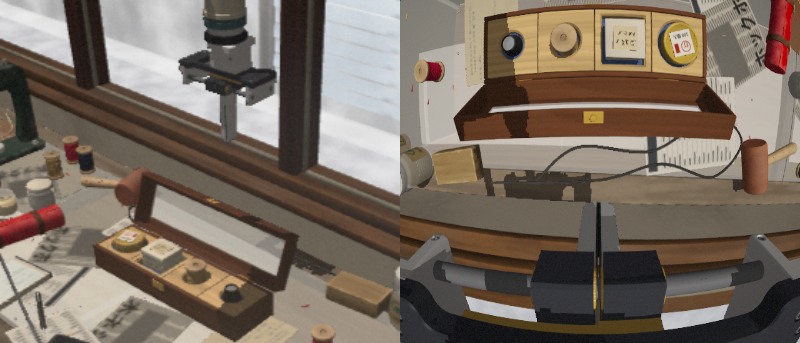

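```bash
python3 - <<'E'
from h import *
s=sensors.sense();p=(s["tcp_pos"],s["tcp_rot"])
print(plane("wrist",310,193,140,p),plane("wrist",310,160,150,p))
E
python3 -m jog '[{"dx":0.7,"dy":4,"dz":-0.8,"twist":0,"hand":0},{"dx":0.3,"dy":4,"dz":0,"twist":0,"hand":0}]';python3 - <<'E'
from h import *
viewer.camera("top");viewer.camera("top")
E
python3 plan.py 710 162 125 2.5
```

```text
[666.8664722  162.95287311 140.        ] [639.97128521 162.03175206 150.        ]
time_s: 28.5
tcp_pos: [714.5, 165.4, 172.2]
tcp_rot: [-0.705, -0.021, 0.012, 0.709]
force: [0.4, -0.0, -0.7]
finger_gap: 0.6
t 28.6 tcp [711.3 165.4 168.1] yaw 2.68 gap 0.0 F [-0.8 -0.5 -0.6]
shift dx dy dz cm [-0.16  4.31 -0.35] twist 0.2
tool y [ 0.0029  0.0053 -1.    ]
```

Lid edge measured at (667,163,140), matching the geometry. Lowering behind it, then pulling.

```bash
python3 -m jog '[{"dx":0,"dy":2.3,"dz":-0.3,"twist":0,"hand":0},{"dx":-0.1,"dy":2,"dz":0,"twist":0,"hand":0},{"dx":-1.5,"dy":0,"dz":0,"twist":0,"hand":0},{"dx":-1.5,"dy":0,"dz":0,"twist":0,"hand":0}]'; python3 plan.py 710 162 125 2.5
```

```text
time_s: 29.1
tcp_pos: [679.0, 165.8, 130.7]
tcp_rot: [-0.704, -0.021, 0.015, 0.709]
force: [-0.3, 0.5, 0.1]
finger_gap: 0.0
t 29.1 tcp [679.  165.8 130.7] yaw 2.93 gap 0.0 F [-0.3  0.5  0.1]
shift dx dy dz cm [ 3.07  0.59 -0.54] twist 0.4
tool y [ 0.0087  0.0076 -0.9999]
```

```bash
python3 -m jog '[{"dx":-1.5,"dy":0,"dz":0,"twist":0,"hand":0},{"dx":-1.5,"dy":-0.2,"dz":0,"twist":0,"hand":0}]'; python3 -m jog '[{"dx":-1.5,"dy":-0.2,"dz":0,"twist":0,"hand":0},{"dx":-1.5,"dy":-0.2,"dz":0,"twist":0,"hand":0}]'; python3 - <<'E'
from h import *
im,p=shot("wrist","w26.png");im2,_=shot("scene","s26.png")
cv2.imwrite("pics/s26z.png",np.hstack([cv2.resize(im2[0:240,150:430],(400,343)),cv2.resize(im,(400,343))]))
E
python3 plan.py 585 162 140 2.5
```

```text
time_s: 29.35
tcp_pos: [653.5, 166.2, 139.5]
tcp_rot: [-0.704, -0.028, 0.009, 0.71]
force: [2.0, -0.2, 2.3]
finger_gap: 0.6
time_s: 29.6
tcp_pos: [622.3, 165.4, 145.6]
tcp_rot: [-0.703, -0.03, 0.008, 0.71]
force: [1.5, -0.6, 2.0]
finger_gap: 0.8
t 29.7 tcp [620.2 165.3 145.1] yaw 3.1 gap 0.7 F [ 0.5  0.1 -0.5]
shift dx dy dz cm [-3.55  0.41 -0.14] twist 0.6
tool y [ 0.0264  0.0102 -0.9996]
```

View pics/s26z.png

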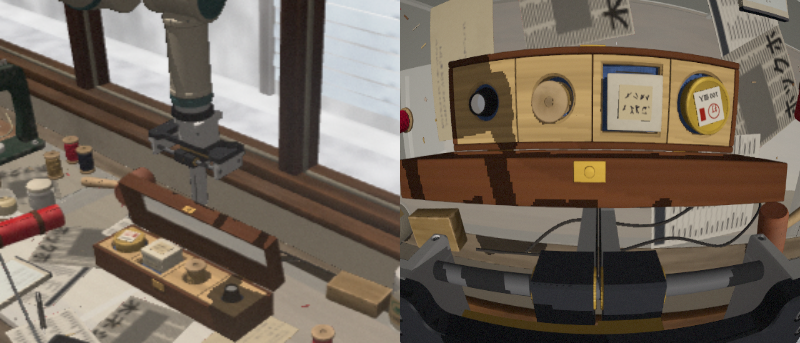

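```bash
python3 -m jog '[{"dx":-1.8,"dy":0,"dz":0,"twist":0,"hand":0},{"dx":-1.8,"dy":0,"dz":0,"twist":0,"hand":0},{"dx":-1.5,"dy":0,"dz":0,"twist":0,"hand":0}]'; python3 - <<'E'
from h import *
im,p=shot("wrist","w27.png");im2,_=shot("scene","s27.png")
cv2.imwrite("pics/s27z.png",np.hstack([cv2.resize(im2[0:240,150:430],(400,343)),cv2.resize(im,(400,343))]))
E
python3 plan.py 585 162 140 2.5
```

```text
time_s: 30.08
tcp_pos: [568.0, 162.6, 142.2]
tcp_rot: [-0.703, -0.028, 0.01, 0.71]
force: [0.1, -0.5, 0.2]
finger_gap: 0.4
t 30.175 tcp [566.7 162.5 142.2] yaw 3.09 gap 0.6 F [ 0.5  0.  -0.5]
shift dx dy dz cm [ 1.82  0.26 -0.15] twist 0.6
tool y [ 0.0227  0.0101 -0.9997]
```

View pics/s27z.png

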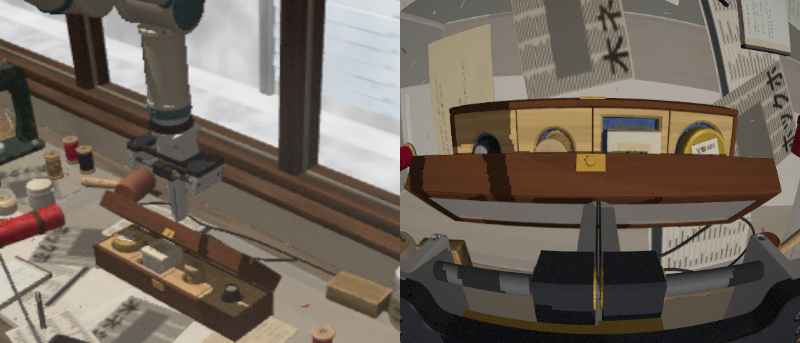

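Lid is past 60° and sinking. Withdrawing upward and letting it close.

```bash
python3 -m jog '[{"dx":0.3,"dy":-3,"dz":0,"twist":0,"hand":0},{"dx":0,"dy":-4,"dz":0,"twist":0,"hand":0},{"dx":0,"dy":-3,"dz":0,"twist":0,"hand":0},{"dx":0,"dy":-1,"dz":0,"twist":0,"hand":0},{"dx":0,"dy":0,"dz":0,"twist":0,"hand":0},{"dx":0,"dy":0,"dz":0,"twist":0,"hand":0},{"dx":0,"dy":0,"dz":0,"twist":0,"hand":0},{"dx":0,"dy":0,"dz":0,"twist":0,"hand":0},{"dx":0,"dy":0,"dz":0,"twist":0,"hand":0},{"dx":0,"dy":0,"dz":0,"twist":0,"hand":0},{"dx":0,"dy":0,"dz":0,"twist":0,"hand":0},{"dx":0,"dy":0,"dz":0,"twist":0,"hand":0},{"dx":0,"dy":0,"dz":0,"twist":0,"hand":0},{"dx":0,"dy":0,"dz":0,"twist":0,"hand":0},{"dx":0,"dy":0,"dz":0,"twist":0,"hand":0},{"dx":0,"dy":0,"dz":0,"twist":0,"hand":0},{"dx":0,"dy":0,"dz":0,"twist":0,"hand":0},{"dx":0,"dy":0,"dz":0,"twist":0,"hand":0}]'; python3 - <<'E'
from h import *
im,p=shot("wrist","w28.png");im2,_=shot("scene","s28.png");t,_=shot("top","t28.png")
cv2.imwrite("pics/s28z.png",np.hstack([cv2.resize(im2[80:300,180:440],(400,338)),cv2.resize(im,(400,338))]))
cv2.imwrite("pics/s28y.png",cv2.resize(im2[110:250,200:370],None,fx=4.2,fy=4.2))
print("expected edge px",proj("scene",(545.2-54,156.9-2.3,84)),proj("wrist",(491.2,154.6,84),p))
E
```

```text
time_s: 32.42
tcp_pos: [564.2, 161.0, 247.1]
tcp_rot: [-0.704, -0.021, 0.017, 0.71]
force: [0.0, -0.3, -0.1]
finger_gap: 0.1
expected edge px [258.35403914 184.49160917] [312.6139197  144.38559726]
```

View pics/s28z.png

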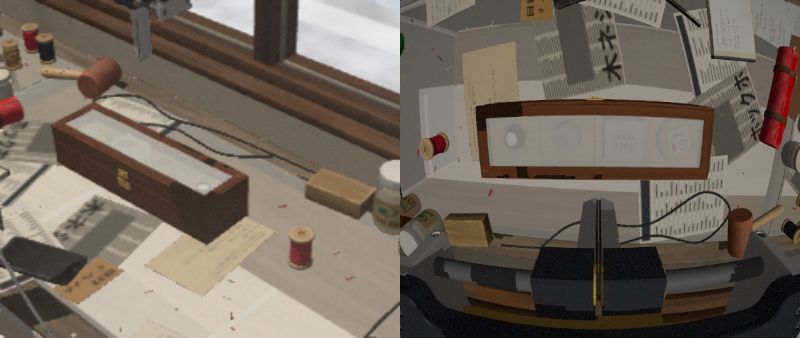

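View pics/s28y.png

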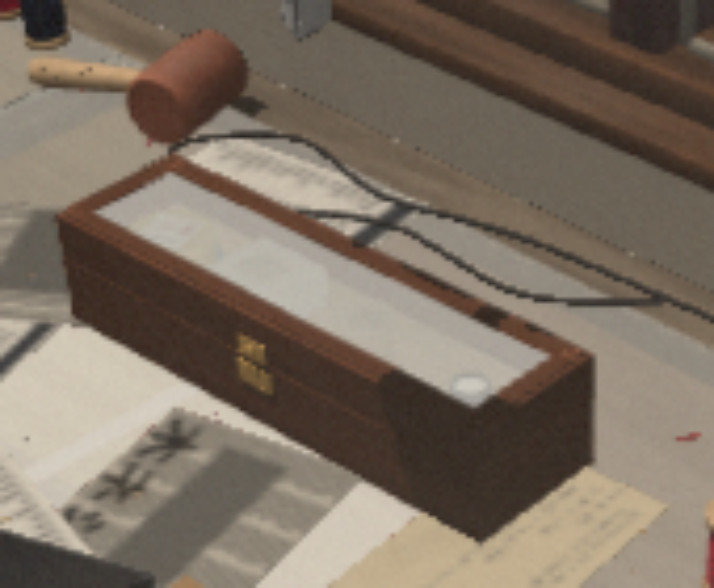

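```bash
python3 -m jog '[{"dx":0,"dy":-0.5,"dz":0,"twist":0,"hand":0},{"dx":0,"dy":0,"dz":0,"twist":0,"hand":0},{"dx":0,"dy":0,"dz":0,"twist":0,"hand":0},{"dx":0,"dy":0,"dz":0,"twist":0,"hand":0}]'; python3 - <<'E'
from h import *
b,_=shot("scene","s29.png");a=cv2.imread("pics/s28.png");z=cv2.imread("pics/s0.png") if 0 else cv2.imread("pics/scene0.png")
d=cv2.absdiff(a,b)[130:240,205:350].max(2);print("case change px>40:",(d>40).sum(),"of",d.size)
d=cv2.absdiff(z,b)[220:262,358:395].max(2);print("red spool change:",(d>40).sum(),"of",d.size)
from cell import job
print(job.job_done())
E
```

```text
time_s: 33.08
tcp_pos: [564.3, 161.0, 252.7]
tcp_rot: [-0.704, -0.021, 0.017, 0.71]
force: [0.0, -0.4, 0.5]
finger_gap: 0.7
case change px>40: 1 of 15950
red spool change: 0 of 1554
the job is handed in; nothing more can be done
None
```

The tan spool, needle box, loupe and gold wax tin are in their nests, the lid is shut, and I handed the job in at about 33 s of the 128 s allowed.

- **Seating:** The needle box and the loupe met the nest floor with about 10 N at the depth expected for them. The spool and the tin were let go about 1 mm or less above their floors. I checked those two by eye only, in later pictures, where all four looked upright and down.
- **Lid:** I pushed it from behind past 60° and it sank shut by itself. In the scene picture its front edge is about where it should be at 84 mm up, judged by eye. The case did not change between two pictures about 0.7 s apart.
- **Red spool:** It shows no change from the first picture.
- **Robot:** At hand-in the gripper was about 170 mm above the lid, touching nothing.

No check failed. The arm drifted a few millimetres between moves, and I corrected for that as I went.

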